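# Raise the drying shelf one rung and slide the tall jar under it

## Task

Make room on the drying rack for the tall jar: lift the loaded shelf (the bar over its front edge is the handle) until its two swinging hooks pass the next rung up and drop back over it, then lower it gently by feel until the hooks sit on that rung and carry the shelf; do not let it drop, and do not press it down onto the rung. Then slide the ware board with the jar in under the shelf, between the rack's feet, until it is fully home against the back bar, without ramming it, and let go. The jar stays standing in its place on the board, the clay discs stay on the shelf, and the other things on the bench stay where they are.

Things in the scene. Friction and masses are not known exactly. Their poses are not given: they have to be found in the camera images.
- rack: Grey steel bench drying rack, fixed: an upright ladder, two 20 mm stiles 240 mm apart, 430 mm tall. Origin on the bench midway between them; z up, y along the rungs, the shelf sticks out to -x. Rungs: 12 mm round bars at x = 0, 320 mm long (30 mm outside each stile), centres at z = 55, 135, 215, 310, 390 mm; the next one up, at 215, was clamped by eye, up to 14 mm higher or lower: feel for it.
- foot_gap (a point): On the bench midway between the front ends of the rack's two feet (rack x = -240 mm). Feet: 25 mm wide, 30 mm high, along the rack's x to the stiles and beyond, inner faces at y = +-107.5 mm. Back bar between the stiles at the inner end of this gap: 32 mm high, front face at rack x = -20 mm, the stop for the ware board.
- shelf (a joint): Height of the lift-up shelf above its start, m: 0 = carried by the rung at 135 mm; on the next rung it reads 0.066 to 0.094, as that rung sits. Grows upward. It slides on the stiles with about 1 N of friction, weighs 0.85 to 1.2 kg with hooks and discs, and falls if let go with the hooks on no rung.
- lift_bar (a point): Middle of the shelf's lift bar: level round steel bar, 14 mm thick, 166 mm long along the rack's y, on two posts at y = +-75 mm at the shelf's front edge, rack x = -190 mm, 37 mm above the slats, 180 mm above the bench at joint 0. Take it from above at its middle, fingers closing along the rack's x. Axes as the rack's.
- deck (a point): Centre of the shelf's wooden slat deck, on top of the slats; rises with the shelf, axes as the rack's. The shelf is 212 mm wide (y) and reaches from rack x = -15 to -197 mm; underside 125 mm above the bench at joint 0, slat tops at 143 mm.
- hooks: The shelf's pair of gravity hooks: dark steel plates just outside the stiles on one cross shaft that turns freely. Origin on the shaft, 24 mm in front of the ladder plane, 45 mm above the centre of the rung they sit on. z vertical (tilt 0) = hooks in over the rung; swung away from the ladder it tilts up to about 0.6 rad. A load over 25 N on them means the shelf was dropped or pressed down.
- hook_seat (a point): Where a rung's top bears under the hooks: 24 mm behind the shaft, 39 mm below it. Rising, the next rung swings the hooks out from about 37 mm below the seated height on (the lift feels 1 to 2 N heavier, later lighter); 13 to 16 mm above the seated height (joint 0.079 to 0.110) it is below their lips and tail weights swing them in again. Past 0.135 the rung after it pushes them out.
- ware_board: Loose plywood ware board, 320 x 190 x 12 mm, 0.5 kg, flat on the bench in front of the rack's feet, roughly in line with the gap between them. Origin at the centre of its underside; x along it, the leading end (+x) towards the rack; y across.
- batten (a point): Centre of the wooden batten that is the board's handle: 22 mm thick (board x), 100 mm long (y), 40 mm high, from 12 to 52 mm above the bench, 144 mm from the board's middle, 304 mm behind its leading end. Axes as the board's. With the board home it is at rack x = -324 mm.
- board_end (a point): Middle of the board's leading end, 6 mm above the bench. Home = it touches the back bar, rack x = -20 mm. The board has 12 mm of play each side between the feet; with the jar it takes 4 to 9 N to slide.
- jar_mid (a point): Tall jar of dark leather-hard clay, loose on the board near its leading end: 160 mm tall, 82 mm wide at the belly 60 mm up, neck 36 mm, foot 60 mm; 0.36 to 0.6 kg. The point is on its axis half-way up. Its top is 172 mm above the bench: too high for the shelf at joint 0, free under it on the next rung. It need not be touched.
- shelf_disc0_center (a point): Leather-hard clay disc lying loose on the shelf, 84 mm across, 9 mm thick, on the rack's -y side; the point is its centre.
- shelf_disc1_center (a point): The same, on the rack's +y side.
- bowl: Bystander: mustard-glazed bowl, 120 mm wide, 55 mm high. Origin under its centre.
- clay_disc: Bystander: clay disc on the bench, 92 mm wide, 10 mm thick. Origin under its centre.
- cup: Bystander: black cup, 68 mm wide, 75 mm high. Origin under its centre.
- jug: Bystander: black round-bellied vase, 80 mm wide, 120 mm high. Origin under its centre.
- rib: Bystander: small flat wooden rib, 90 x 45 x 8 mm.
Not all that is in view belongs to the job. Leave any turquoise look-alike of the part that bears jar_mid alone.

How it is judged:
On the way, in this order (a step that is already met when the one before it is completed fails the run):
1. the shelf is raised so far that its hooks have passed the next rung and dropped back in (value of joint shelf above 0.072 m and angle between hooks's own z axis and vertical below 0.1 rad and contact force between hooks and anything else below 0.5 N), for 0.1 s.
2. the shelf is lowered on to the next rung and hangs there by its hooks, let go (value of joint shelf between 0.06 and 0.1 m and angle between hooks's own z axis and vertical below 0.1 rad and contact force between hooks and anything else above 2 N and velocity of joint shelf between -0.01 and 0.01 m/s and contact force between the fingers and anything else below 0.5 N), for 0.3 s.
At the end, for the whole second after the job is handed in: Shelf at rest on the next rung (joint 0.06-0.10), hooks upright (0.1 rad) and carrying over 2 N, both discs on it (110 mm of deck centre). Board flat, end within 8 mm of the back bar, square to 0.12 rad; jar upright (0.1 rad), 80 +-25 mm ahead of the board centre, 35 mm of its midline (value of joint shelf between 0.06 and 0.1 m and angle between each of hooks, jar_mid's own z axis and vertical below 0.1 rad and contact force between hooks and anything else above 2 N and velocity of joint shelf between -0.01 and 0.01 m/s and distance between each of shelf_disc0_center, shelf_disc1_center and deck below 0.11 m and x of board_end in the frame of rack above -0.028 m and angle between the x axis of ware_board and the x axis of rack, either way round below 0.12 rad and angle between ware_board's own z axis and vertical below 0.03 rad and x of jar_mid in the frame of ware_board between 0.055 and 0.105 m and y of jar_mid in the frame of ware_board between -0.035 and 0.035 m and linear speed of ware_board below 0.01 m/s); the robot touches nothing.
It fails at once if the hooks are loaded with more than 25 N (shelf dropped on to the rung or pressed down on it) (contact force between hooks and anything else above 25 N).
It fails at once if the shelf is let drop (falls faster than 0.18 m/s) (velocity of joint shelf below -0.18 m/s).
It fails at once if the ware board is rammed against the rack with more than 40 N (contact force between ware_board and rack above 40 N).
It fails at once if the jar is tipped by more than 0.25 rad (angle between jar_mid's own z axis and vertical above 0.25 rad).
It fails at once if another thing on the bench is moved by more than 30 mm (distance of any of bowl, clay_disc, cup, jug, rib from where it was at the start of the episode above 0.03 m).
It also fails if it takes over 66 s, if anything falls off the work surface, if the arm or the gripper's body presses on something with over 40 N, if the wrist force passes 120 N, or if a joint passes its speed limit or range.

## Robot

A 6-joint arm with a two-finger parallel gripper is mounted at the origin on the work surface. World frame = base frame: x ahead of the robot, y to its left, z up, the work surface at z = 0. Lengths are in m, angles in rad, forces in N, time in s.
With the tool pointing down it reaches from about 0.4 to 0.825 m from the base axis. Payload 7 kg.
Tool frame: the origin (TCP) lies at the centre of the arm's flange, where the gripper is bolted on; the fingertips stand 178 mm ahead of it and the grasp point (between the pads) lies 159 mm ahead of it; x points along the fingers, z is the direction in which the jaws open and shut, and the axes are right-handed (so a half turn about x gives the same grasp; the last joint's range is limited). The gripper opens to 88 mm and grips with 3 to 60 N. Pads are 19 mm wide; open, the fingers measure 130 mm over their backs; the gripper's body (78 mm by 193 mm) begins 47 mm behind the grasp point.
Start: joints at [1.428, 0.359, 0.012, 0, -1.224, -0.288], TCP at [0.282, 0.613, 0.405] pointing down, gripper open.
Joint ranges: [-3.07, 3.07], [-1.43, 2.12], [-1.02, 1.25], [-3.03, 1.67], [-3.05, -0], [-3.03, 3.03]. Speed limits (rad/s): [2.39, 2.39, 3.01, 3.14, 3.14, 3.14].

## Interface

Orientations are given as [roll, pitch, yaw] about the fixed x, y, z axes, in that order (R = Rz(yaw) Ry(pitch) Rx(roll)).
In Python, from station import telemetry, optics, job_done, finder gives the robot as it stands.
- The arm moves only by the tool play_rows, never from a script. Its argument "steps" is a list of rows, each an object of numbers: "gripper": the opening, from 0 (shut) to 1 (fully open); "tx", "ty", "tz": the shift along the tool's x, y, z in units of 25 mm (1.0 is 25 mm); "ax", "ay", "az": the turn, a rotation vector about the tool's x, y, z in units of 6 degrees (1.0 is 6 degrees). In form: [{"gripper": .., "tx": .., "ty": .., "tz": .., "ax": .., "ay": .., "az": ..}, ...]. A call has 1 to 20 rows; each row shifts and turns the commanded pose from where the row before left it, along the tool's axes as they then stand; what a row does not reach is not made up. A row lasts 1/12 s, in which the tool goes at most 41.7 mm and 7.16 degrees, less where a joint would pass 70% of its speed; a pose out of reach is approached as far as the arm can. A call is refused whole if a number of a shift passes 1 or a number of a turn 1, either way. A call with a gripper value outside its range is refused whole. The fingers move at their own pace and stop on an object; "newtons" is the grip in N (left out, the last holds). Time passes only in rows, so rows that do not move let the fingers close. It gives the time, the measured TCP pose, the force and the opening at its end, in the units of the state.
- telemetry.get_state(): the state, without advancing time (a new reading comes with each control period).
- optics.grab_frame(name): name is "side" or "top"; returns the picture (420x560x3 uint8, red, green, blue); there is no depth.
- optics.calibration(name): a dict with "fx", "fy", "cx", "cy" (pixels), "T" (4x4, takes a point from camera to world coordinates). Camera axes: x right, y down, z forward; pixel columns grow to the right and rows downward; lengths in m; the calibration is good to about 2 mm. A picture is of the moment at which its call begins. calibration takes no time and is no camera call.
- job_done(): hands the job in, once; it reports no verdict.
Trained networks look in the newest picture that a camera, given by its name, has taken for a name from the list of things; names that differ only in an ending like _2 or _b are one class to them, and where a whole thing is asked for, a point or a joint stands for the part that bears it (a point fixed in the world has none). Each returns a list of dicts, best first, with "confidence" (0 to 1); they miss things now and then, are a little off and sometimes report something else, mostly with a low value. They report only what shows in the picture. A call takes as long as a camera call. They do not tell look-alikes from the thing itself.
- finder.look_for(query, camera): "extent" ([left, top, right, bottom] in pixels, round what is visible of it).
- finder.silhouettes(query, camera): "pixels" (420x560 bool, what is visible of it) and "extent" ([left, top, right, bottom] in pixels, round what is visible of it).
- finder.pinpoint(query, camera): "location" ([row, column] in pixels: a listed point, or the origin of a listed thing).
The state is a dict: "t": time; "q": joint angles; "qd": joint speeds; "joint_efforts": joint torques, N m; "eef_pos": TCP position; "ee_rot": TCP orientation; "force": force on the tool from outside, world axes, zero at the start; "moment": the same for the moment, N m; "width": finger opening in m.
Only numpy, scipy, OpenCV 4.12 (cv2) and the standard library are available. Lean on these libraries where they do the work, as an engineer would, in place of code of your own. Each camera call takes 0.05 s, during which the arm holds its last target.

## Working session

There is one attempt and no reset: what is moved stays moved. The work goes in short steps, Python scripts to look and compute and a tool call to move; the robot and the scene stay as the last step left them, time stands still between calls to the robot, and variables do not carry over. Pictures are saved under pics/ and viewed, and the job is handed in when it is done.

Besides the shell and the picture viewer there is one more tool, called after "Call:" as a command line: name --argument value ..., lists and objects as JSON in quotes. play_rows: Moves the arm, as the interface text tells. Its arguments: {"type":"object","properties":{"steps":{"type":"array"},"newtons":{"type":"number"}},"required":["steps"]}

```bash
mkdir -p pics; ls; python3 - <<'E'
from station import telemetry, optics, finder
import cv2, numpy as np
print(telemetry.get_state())
for c in ("side","top"):
    im=optics.grab_frame(c); cv2.imwrite(f"pics/{c}0.png",im[:,:,::-1])
    k=optics.calibration(c); print(c,k)
    for q in ("lift_bar","deck","foot_gap","batten","board_end","jar_mid","rack","hooks","hook_seat","ware_board","shelf_disc0_center","shelf_disc1_center"):
        try: print(q,[(np.round(d["location"],1).tolist(),round(d["confidence"],2)) for d in finder.pinpoint(q,c)][:3])
        except Exception as e: print(q,e)
print(telemetry.get_state()["t"])
E
```

```text
pics
{'t': 0.0, 'q': array([ 1.42811234e+00,  3.59375194e-01,  1.10318372e-02, -3.83028846e-04,
       -1.22405683e+00, -2.88094349e-01]), 'qd': array([-2.33917918e-04, -1.11881797e-03,  5.25139602e-04,  5.35865784e-05,
        5.43788669e-04,  1.53804224e-03]), 'joint_efforts': array([ 1.28298463e-03, -5.82720029e+01,  2.93057102e+01,  6.99721277e+00,
        6.89860142e-03, -1.52816228e-04]), 'eef_pos': array([0.2817813 , 0.61314802, 0.4037123 ]), 'ee_rot': array([ 0.06728453,  1.56915253, -1.93442058]), 'force': array([ 0.28740281, -0.08623553, -0.50208882]), 'moment': array([-0.03276564, -0.01326272, -0.01996666]), 'width': 0.08803568963216599}
side {'fx': 493.4782733089349, 'fy': 493.4782733089349, 'cx': 283.09684779407837, 'cy': 211.6612490962993, 'T': array([[-0.71842334,  0.57854928, -0.38619767,  1.03424864],
       [ 0.6954572 ,  0.5859103 , -0.41599086,  0.57371117],
       [-0.01439402, -0.56744149, -0.8232879 ,  1.27436533],
       [ 0.        ,  0.        ,  0.        ,  1.        ]])}
lift_bar [([230.4, 306.2], 0.98), ([137.5, 225.0], 0.74), ([264.3, 425.4], 0.38)]
dec
[... 795 characters left out ...]
e-01, -9.89305799e-01,
         1.81535697e+00],
       [ 0.00000000e+00,  0.00000000e+00,  0.00000000e+00,
         1.00000000e+00]])}
lift_bar [([195.8, 252.0], 0.75)]
deck [([198.3, 223.7], 0.76), ([209.8, 422.6], 0.66), ([208.0, 275.3], 0.18)]
foot_gap []
batten [([205.8, 363.6], 0.8)]
board_end [([209.0, 275.3], 0.58), ([178.5, 220.3], 0.58)]
jar_mid [([270.2, 353.1], 0.93), ([142.4, 313.8], 0.93), ([204.8, 295.1], 0.8)]
rack [([201.4, 197.3], 0.8), ([207.5, 295.3], 0.27)]
hooks [([202.5, 198.6], 0.43)]
hook_seat [([173.3, 145.8], 0.32)]
ware_board [([203.8, 319.0], 0.87)]
shelf_disc0_center [([179.9, 218.0], 0.77), ([275.4, 177.1], 0.35)]
shelf_disc1_center [([211.1, 219.3], 0.59)]
1.3
```

View pics/side0.png

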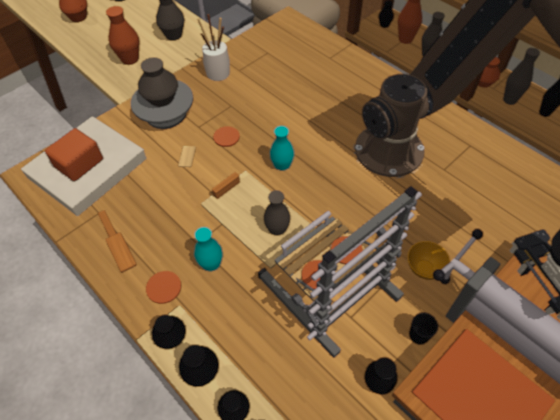

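View pics/top0.png

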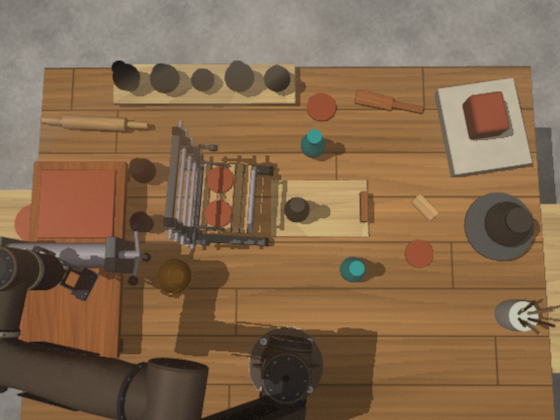

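```bash
cat > h.py <<'E'
from station import telemetry, optics, finder
import cv2, numpy as np
C={c:optics.calibration(c) for c in("side","top")}
def proj(c,P):
    k=C[c];P=np.atleast_2d(P);q=(P-k["T"][:3,3])@k["T"][:3,:3]
    return np.c_[k["fx"]*q[:,0]/q[:,2]+k["cx"],k["fy"]*q[:,1]/q[:,2]+k["cy"]]
def ray(c,u,v,z):
    k=C[c];d=k["T"][:3,:3]@np.array([(u-k["cx"])/k["fx"],(v-k["cy"])/k["fy"],1]);o=k["T"][:3,3]
    return o+d*(z-o[2])/d[2]
def tf(pose,P):
    x,y,a=pose;P=np.atleast_2d(np.array(P,float));c,s=np.cos(a),np.sin(a)
    return np.c_[x+c*P[:,0]-s*P[:,1],y+s*P[:,0]+c*P[:,1],P[:,2]]
def crop(c,im,box,f,lines,name):
    x0,y0,x1,y1=box
    o=cv2.resize(np.ascontiguousarray(im[y0:y1,x0:x1,::-1]),None,fx=f,fy=f,interpolation=cv2.INTER_CUBIC)
    for P,col in lines:
        uv=((proj(c,P)-[x0,y0]+.5)*f*16).astype(np.int32)
        cv2.polylines(o,[uv.reshape(-1,1,2)],False,col,1,cv2.LINE_AA,4)
    cv2.imwrite(name,o)
def racklines(p,s=0):
    L=[]
    for y in(-.12,.12): L.append((tf(p,[[0,y,0],[0,y,.43]]),(0,255,0)))
    for z in(.055,.135,.215,.31,.39): L.append((tf(p,[[0,-.16,z],[0,.16,z]]),(0,255,255)))
    for y in(-.1075,.1075): L.append((tf(p,[[-.24,y,.03],[0,y,.03]]),(255,0,255)))
    L.append((tf(p,[[-.19,-.083,.18+s],[-.19,.083,.18+s]]),(255,255,0)))
    L.append((tf(p,[[-.015,-.106,.143+s],[-.197,-.106,.143+s],[-.197,.106,.143+s],[-.015,.106,.143+s],[-.015,-.106,.143+s]]),(255,0,0)))
    return L
def boardlines(p):
    L=[(tf(p,[[-.16,-.095,.012],[.16,-.095,.012],[.16,.095,.012],[-.16,.095,.012],[-.16,-.095,.012]]),(0,255,0))]
    L.append((tf(p,[[-.155,-.05,.052],[-.133,-.05,.052],[-.133,.05,.052],[-.155,.05,.052],[-.155,-.05,.052]]),(255,255,0)))
    return L
E
cat > fit.py <<'E'
from h import *
from scipy.optimize import least_squares
for n,c,u,v,z in [("bar","side",306.2,230.4,.18),("bar","top",252,195.8,.18),("deck","side",327.7,253.9,.143),("deck","top",223.7,198.3,.143),("rack","side",348.8,308.4,0),("rack","top",197.3,201.4,0),("batten","side",224.3,185.5,.032),("batten","top",363.6,205.8,.032),("board","side",258.2,217.3,0),("board","top",319,203.8,0)]:
    print(n,c,ray(c,u,v,z).round(4))
obs=[("side",[-.19,0,.18],306.2,230.4),("top",[-.19,0,.18],252,195.8),("side",[-.106,0,.143],327.7,253.9),("top",[-.106,0,.143],223.7,198.3),("side",[0,0,0],348.8,308.4),("top",[0,0,0],197.3,201.4)]
r=least_squares(lambda p:np.concatenate([proj(c,tf(p,P))[0]-[u,v] for c,P,u,v in obs]),[.3,.2,1.57],loss="soft_l1").x
print("rack",r)
ob=[("side",[-.144,0,.032],224.3,185.5),("top",[-.144,0,.032],363.6,205.8),("side",[0,0,0],258.2,217.3),("top",[0,0,0],319,203.8)]
b=least_squares(lambda p:np.concatenate([proj(c,tf(p,P))[0]-[u,v] for c,P,u,v in ob]),[.3,-.1,1.57],loss="soft_l1").x
print("board",b)
for c,bx in(("side",(200,160,440,360)),("top",(150,110,390,290))):
    im=cv2.imread(f"pics/{c}0.png")[:,:,::-1]
    crop(c,im,bx,3.3,[],f"pics/{c}0_raw.png")
    crop(c,im,bx,3.3,racklines(r)+boardlines(b),f"pics/{c}0_fit.png")
E
python3 fit.py
```

```text
bar side [0.5193 0.1062 0.18  ]
bar top [0.5172 0.0989 0.18  ]
deck side [0.5139 0.1811 0.143 ]
deck top [0.5156 0.189  0.143 ]
rack side [0.5329 0.2899 0.    ]
rack top [0.5289 0.2946 0.    ]
batten side [ 0.5143 -0.2581  0.032 ]
batten top [ 0.5092 -0.2596  0.032 ]
board side [ 0.5065 -0.1094  0.    ]
board top [ 0.5208 -0.1148  0.    ]
rack [0.52893132 0.29245451 1.50131327]
board [ 0.5129734  -0.11440683  1.56273895]
```

View pics/side0_fit.png

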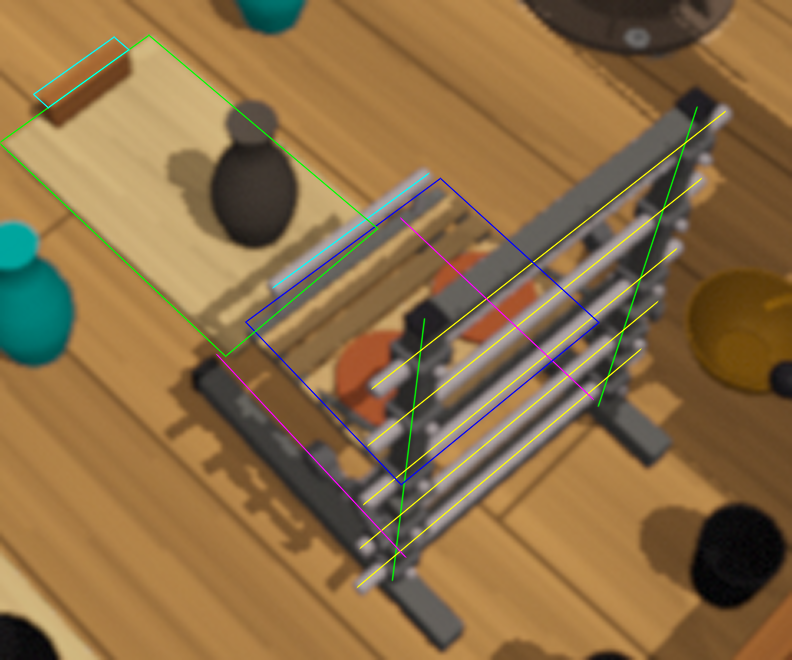

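View pics/top0_fit.png

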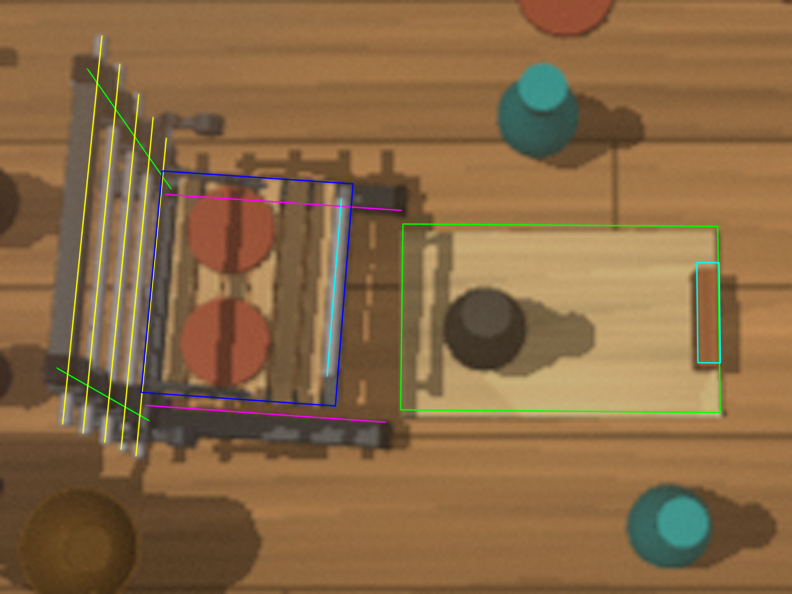

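View pics/top0_raw.png

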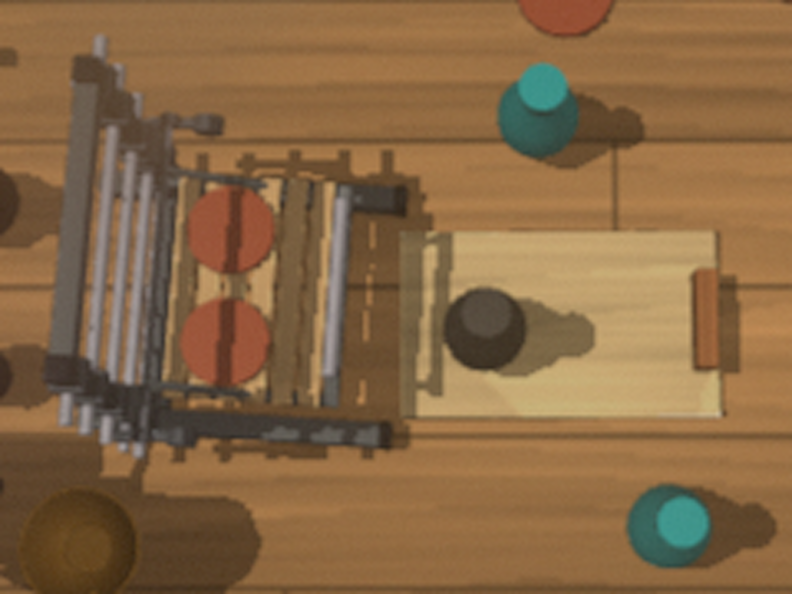

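View pics/side0_raw.png

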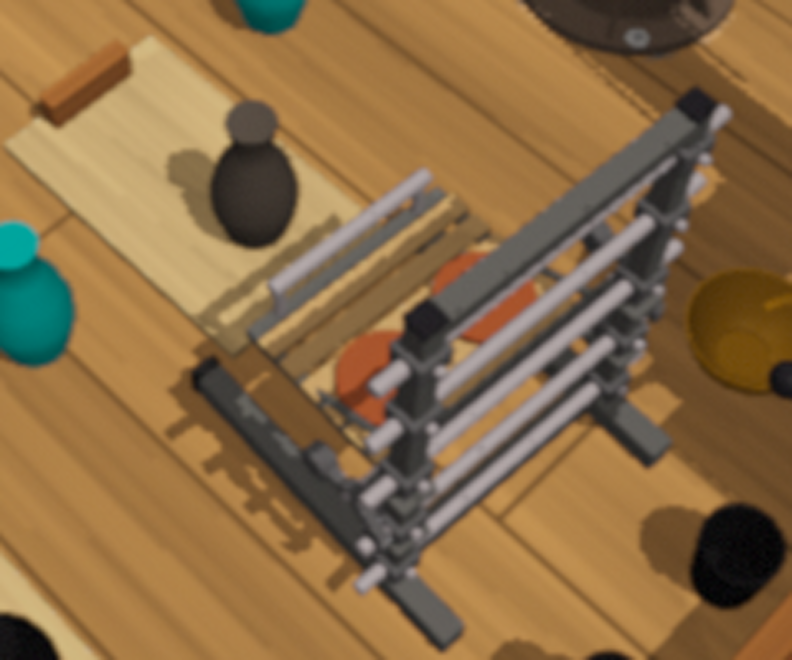

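```bash
cat > fit2.py <<'E'
from h import *
from scipy.optimize import least_squares
def q(c,u,v): o={"top":(150,110),"side":(200,160)}[c]; return u/3.3-.5+o[0],v/3.3-.5+o[1]
R=[("top",[-.19,.083,.18],343,187),("top",[-.19,-.083,.18],331,402),
("top",[0,.16,.39],100,36),("top",[0,-.16,.39],66,424),("top",[0,-.16,.31],84,433),("top",[0,-.16,.135],122,450),("top",[0,-.16,.055],138,456),
("top",[-.24,.12,.03],405,198),("top",[-.24,-.12,.03],388,433),
("side",[-.19,.083,.18],274,287),("side",[-.19,-.083,.18],428,174),
("side",[0,.16,.39],371,387),("side",[0,-.16,.39],729,112),("side",[0,.16,.31],368,443),("side",[0,-.16,.31],706,182),("side",[0,.16,.055],359,587),("side",[0,.16,.135],362,548)]
B=[("top",[.16,.095,.012],400,230),("top",[-.16,.095,.012],718,230),("top",[-.16,-.095,.012],722,416),("top",[.16,-.095,.012],402,416),
("side",[-.16,-.095,.012],149,36),("side",[-.16,.095,.012],5,143),("side",[.16,.095,.012],235,354)]
def swap(P): return P
def go(O,p0):
    f=lambda p:np.concatenate([proj(c,tf(p,P))[0]-q(c,u,v) for c,P,u,v in O])
    r=least_squares(f,p0,loss="soft_l1"); return r.x,f(r.x).reshape(-1,2).round(1).tolist()
r,e=go(R,[.53,.29,1.5]); print("rack",r,e)
b,e=go(B,[.51,-.11,1.56]); print("board",b,e)
for c,bx in(("side",(200,160,440,360)),("top",(150,110,390,290))):
    im=cv2.imread(f"pics/{c}0.png")[:,:,::-1]
    crop(c,im,bx,3.3,racklines(r)+boardlines(b),f"pics/{c}0_fit2.png")
print("bar",tf(r,[-.19,0,.18]),"batten",tf(b,[-.144,0,.032]),"home batten",tf(r,[-.324,0,.03]),"gap",tf(r,[-.24,0,0]))
import math
# board in rack frame
c,s=math.cos(r[2]),math.sin(r[2]);d=b[:2]-r[:2];print("board in rack",c*d[0]+s*d[1],-s*d[0]+c*d[1],b[2]-r[2])
E
python3 fit2.py
```

```text
rack [0.38341536 0.14757568 3.23085649] [[4.3, 9.3], [-46.3, -51.1], [108.9, 106.8], [-2.5, -0.0], [-1.7, -0.1], [-1.5, -0.2], [-1.8, -0.1], [-2.3, -0.4], [-68.8, -65.3], [0.6, -7.8], [4.8, 63.6], [-3.3, -150.0], [0.0, 0.5], [-3.3, -145.2], [-0.3, -0.4], [-2.8, -132.1], [-3.1, -136.3]]
board [ 0.68662164 -0.11704924  1.52058288] [[-0.1, 0.8], [-1.0, 5.5], [-0.6, -105.7], [2.4, -110.2], [-90.0, 62.5], [4.4, -3.8], [0.1, -0.9]]
bar [[0.5726589  0.16451329 0.18      ]] batten [[ 0.67939394 -0.26086774  0.032     ]] home batten [[0.7061254  0.17645877 0.03      ]] gap [[0.62245983 0.16897056 0.        ]]
board in rack -0.2784090236758161 0.29060077741940477 -1.7102736041148132
```

```bash
sed -i 's/proj(c,tf(p,P))/proj(c,tf(p,[P[0],-P[1],P[2]]))/' fit2.py; python3 fit2.py
```

```text
rack [0.52821373 0.29208746 1.50394259] [[-0.6, 3.4], [-1.1, -7.9], [0.4, -0.0], [-0.9, 0.2], [-0.2, 0.1], [-0.2, -0.0], [-0.5, 0.1], [-0.8, -0.0], [-0.9, 0.4], [-0.5, 0.0], [0.0, -0.5], [0.4, 0.2], [-1.3, -0.7], [0.0, 0.5], [-1.6, -1.6], [-0.5, -0.2], [-0.5, -0.2]]
board [ 0.50781634 -0.11356481  1.57753732] [[0.1, 0.2], [-0.9, -0.4], [-0.5, -0.3], [-0.4, 0.2], [0.4, -0.9], [-0.7, -0.3], [-0.5, -0.6]]
bar [[0.51552098 0.1025119  0.18      ]] batten [[ 0.50878703 -0.25756154  0.032     ]] home batten [[ 0.50656925 -0.03118876  0.03      ]] gap [[0.51218078 0.05262359 0.        ]]
board in rack -0.4061087223139876 -0.006747345384224005 0.07359472815098611
```

```bash
python3 - <<'E'
from h import *
from scipy.spatial.transform import Rotation as R
s=telemetry.get_state(); M=R.from_euler("xyz",s["ee_rot"]).as_matrix(); print(M.round(3))
E
```

```text
[[-0.     0.909 -0.418]
 [-0.    -0.418 -0.909]
 [-1.    -0.     0.   ]]
```

Call:
play_rows --steps '[{"gripper":0.6,"tx":-0.9,"ax":-0.3},{"gripper":0.6,"tx":-0.9,"ax":-0.3},{"gripper":0.6,"tx":-0.9,"ax":-0.3},{"gripper":0.6,"tx":-0.9,"ax":-0.3},{"gripper":0.6,"tx":-0.9,"ax":-0.3},{"gripper":0.6,"tx":-0.9,"ax":-0.3},{"gripper":0.6,"tx":-0.9,"ax":-0.3},{"gripper":0.6,"tx":-0.9,"ax":-0.3},{"gripper":0.6,"tx":-0.9,"ax":-0.3},{"gripper":0.6,"tx":-0.9,"ax":-0.3},{"gripper":0.6,"tx":-0.9,"ax":-0.3},{"gripper":0.6,"ax":-0.18}]'

```text
invalid input
```

Call:
play_rows --steps '[{"gripper":0.6,"tx":-0.9,"ty":0,"tz":0,"ax":-0.3,"ay":0,"az":0},{"gripper":0.6,"tx":-0.9,"ty":0,"tz":0,"ax":-0.3,"ay":0,"az":0},{"gripper":0.6,"tx":-0.9,"ty":0,"tz":0,"ax":-0.3,"ay":0,"az":0},{"gripper":0.6,"tx":-0.9,"ty":0,"tz":0,"ax":-0.3,"ay":0,"az":0},{"gripper":0.6,"tx":-0.9,"ty":0,"tz":0,"ax":-0.3,"ay":0,"az":0},{"gripper":0.6,"tx":-0.9,"ty":0,"tz":0,"ax":-0.3,"ay":0,"az":0},{"gripper":0.6,"tx":-0.9,"ty":0,"tz":0,"ax":-0.3,"ay":0,"az":0},{"gripper":0.6,"tx":-0.9,"ty":0,"tz":0,"ax":-0.3,"ay":0,"az":0},{"gripper":0.6,"tx":-0.9,"ty":0,"tz":0,"ax":-0.3,"ay":0,"az":0},{"gripper":0.6,"tx":-0.9,"ty":0,"tz":0,"ax":-0.3,"ay":0,"az":0},{"gripper":0.6,"tx":-0.9,"ty":0,"tz":0,"ax":-0.3,"ay":0,"az":0},{"gripper":0.6,"tx":0,"ty":0,"tz":0,"ax":-0.18,"ay":0,"az":0}]'

```text
t: 2.3
eef_pos: [0.2822, 0.6126, 0.6574]
ee_rot: [2.791, 1.564, 1.155]
force: [0.5, -0.1, 1.0]
width: 0.0524
```

Call:
play_rows --steps '[{"gripper":0.6,"tx":0,"ty":0.5,"tz":0.9,"ax":0,"ay":0,"az":0},{"gripper":0.6,"tx":0,"ty":0.5,"tz":0.9,"ax":0,"ay":0,"az":0},{"gripper":0.6,"tx":0,"ty":0.5,"tz":0.9,"ax":0,"ay":0,"az":0},{"gripper":0.6,"tx":0,"ty":0.5,"tz":0.9,"ax":0,"ay":0,"az":0},{"gripper":0.6,"tx":0,"ty":0.5,"tz":0.9,"ax":0,"ay":0,"az":0},{"gripper":0.6,"tx":0,"ty":0.5,"tz":0.9,"ax":0,"ay":0,"az":0},{"gripper":0.6,"tx":0,"ty":0.5,"tz":0.9,"ax":0,"ay":0,"az":0},{"gripper":0.6,"tx":0,"ty":0.5,"tz":0.9,"ax":0,"ay":0,"az":0},{"gripper":0.6,"tx":0,"ty":0.5,"tz":0.9,"ax":0,"ay":0,"az":0},{"gripper":0.6,"tx":0,"ty":0.5,"tz":0.9,"ax":0,"ay":0,"az":0},{"gripper":0.6,"tx":0,"ty":0.5,"tz":0.9,"ax":0,"ay":0,"az":0},{"gripper":0.6,"tx":0,"ty":0.5,"tz":0.9,"ax":0,"ay":0,"az":0},{"gripper":0.6,"tx":0,"ty":0.5,"tz":0.9,"ax":0,"ay":0,"az":0},{"gripper":0.6,"tx":0,"ty":0.5,"tz":0.9,"ax":0,"ay":0,"az":0},{"gripper":0.6,"tx":0,"ty":0.5,"tz":0.9,"ax":0,"ay":0,"az":0},{"gripper":0.6,"tx":0,"ty":0.5,"tz":0.9,"ax":0,"ay":0,"az":0},{"gripper":0.6,"tx":0,"ty":0.5,"tz":0.9,"ax":0,"ay":0,"az":0},{"gripper":0.6,"tx":0,"ty":0.5,"tz":0.9,"ax":0,"ay":0,"az":0}]'

```text
t: 3.8
eef_pos: [0.4797, 0.1929, 0.6523]
ee_rot: [2.43, 1.57, 0.793]
force: [0.5, 1.8, 0.3]
width: 0.0523
```

```bash
cat >> h.py <<'E'
from scipy.spatial.transform import Rotation as R
def to(x,y,z,zdir=None):
    s=telemetry.get_state(); M=R.from_euler("xyz",s["ee_rot"]).as_matrix()
    d=np.array([x,y,z])-s["eef_pos"]
    print("t",round(s["t"],2),"pos",s["eef_pos"].round(4),"units t",(M.T@d/.025).round(3),"F",s["force"].round(2),"w",round(s["width"],4))
    if zdir is not None:
        c,sn=np.cos(zdir),np.sin(zdir)
        zt=np.array([c,sn,0]);
        if zt@M[:,2]<0: zt=-zt
        xt=np.array([0,0,-1.]);T=np.c_[xt,np.cross(zt,xt),zt]
        print("units a",(R.from_matrix(M.T@T).as_rotvec(degrees=True)/6).round(3))
E
python3 -c "
from h import *
to(.5155,.1025,.339,1.504)"
```

```text
t 3.8 pos [0.4797 0.1929 0.6523] units t [12.53   1.664  3.519] F [0.48 1.79 0.34] w 0.0523
units a [ 0.006 -0.004 -0.003]
```

Call:
play_rows --steps '[{"gripper":0.6,"tx":0,"ty":0.415,"tz":0.88,"ax":0,"ay":0,"az":0},{"gripper":0.6,"tx":0,"ty":0.415,"tz":0.88,"ax":0,"ay":0,"az":0},{"gripper":0.6,"tx":0,"ty":0.415,"tz":0.88,"ax":0,"ay":0,"az":0},{"gripper":0.6,"tx":0,"ty":0.415,"tz":0.88,"ax":0,"ay":0,"az":0},{"gripper":0.6,"tx":1,"ty":0,"tz":0,"ax":0,"ay":0,"az":0},{"gripper":0.6,"tx":1,"ty":0,"tz":0,"ax":0,"ay":0,"az":0},{"gripper":0.6,"tx":1,"ty":0,"tz":0,"ax":0,"ay":0,"az":0},{"gripper":0.6,"tx":1,"ty":0,"tz":0,"ax":0,"ay":0,"az":0},{"gripper":0.6,"tx":1,"ty":0,"tz":0,"ax":0,"ay":0,"az":0},{"gripper":0.6,"tx":1,"ty":0,"tz":0,"ax":0,"ay":0,"az":0},{"gripper":0.6,"tx":1,"ty":0,"tz":0,"ax":0,"ay":0,"az":0},{"gripper":0.6,"tx":1,"ty":0,"tz":0,"ax":0,"ay":0,"az":0},{"gripper":0.6,"tx":1,"ty":0,"tz":0,"ax":0,"ay":0,"az":0},{"gripper":0.6,"tx":1,"ty":0,"tz":0,"ax":0,"ay":0,"az":0},{"gripper":0.6,"tx":0.5,"ty":0,"tz":0,"ax":0,"ay":0,"az":0},{"gripper":0.6,"tx":0,"ty":0,"tz":0,"ax":0,"ay":0,"az":0}]'

```text
t: 5.13
eef_pos: [0.5141, 0.1033, 0.3865]
ee_rot: [-1.101, 1.565, -2.739]
force: [-1.2, -0.2, -0.3]
width: 0.0522
```

```bash
python3 -c "
from h import *
to(.5155,.1025,.339,1.504)
r=[0.52821373,0.29208746,1.50394259]
for c,bx in(('side',(240,140,440,340)),('top',(180,110,380,280))):
    im=optics.grab_frame(c)
    crop(c,im,bx,3.5,[l for l in racklines(r)[-2:]],f'pics/{c}1.png')
"
```

```text
t 5.13 pos [0.5141 0.1033 0.3865] units t [1.899 0.067 0.023] F [-1.18 -0.21 -0.29] w 0.0522
units a [-0.     0.023  0.046]
```

View pics/side1.png

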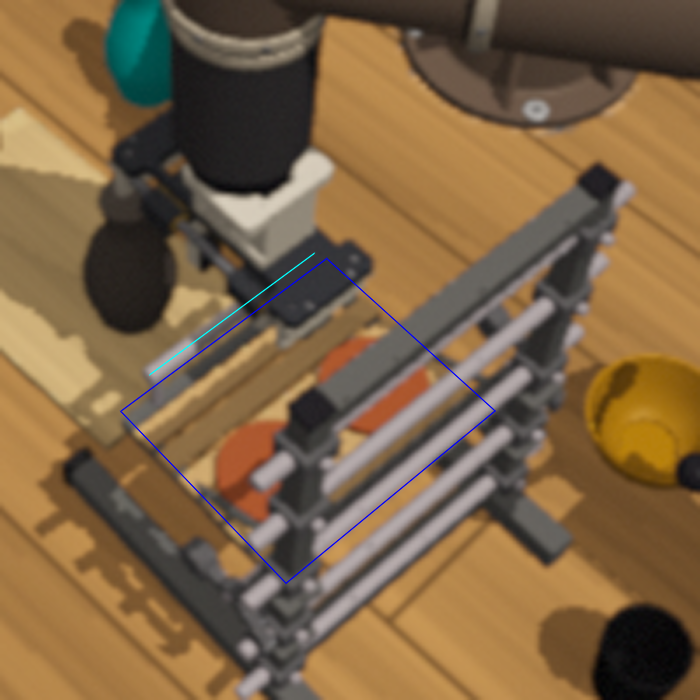

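View pics/top1.png

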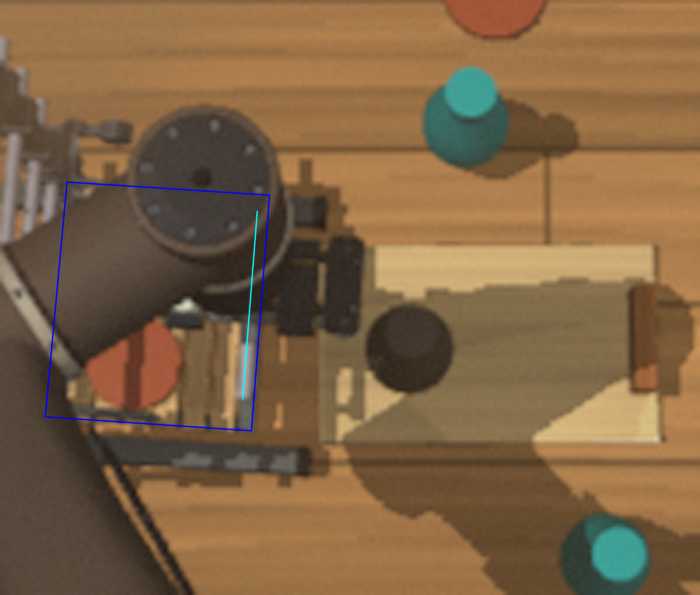

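Call:
play_rows --newtons 30 --steps '[{"gripper":0.6,"tx":0.5,"ty":0.06,"tz":0.02,"ax":0,"ay":0,"az":0.04},{"gripper":0.6,"tx":0.5,"ty":0,"tz":0,"ax":0,"ay":0,"az":0},{"gripper":0.6,"tx":0.5,"ty":0,"tz":0,"ax":0,"ay":0,"az":0},{"gripper":0.6,"tx":0.4,"ty":0,"tz":0,"ax":0,"ay":0,"az":0},{"gripper":0.6,"tx":0,"ty":0,"tz":0,"ax":0,"ay":0,"az":0},{"gripper":0.6,"tx":0,"ty":0,"tz":0,"ax":0,"ay":0,"az":0}]'

```text
t: 5.73
eef_pos: [0.517, 0.1032, 0.3428]
ee_rot: [1.567, 1.566, -0.07]
force: [-0.2, 0.3, 0.4]
width: 0.0524
```

Call:
play_rows --newtons 30 --steps '[{"gripper":0.3,"tx":0,"ty":0,"tz":0,"ax":0,"ay":0,"az":0},{"gripper":0.3,"tx":0,"ty":0,"tz":0,"ax":0,"ay":0,"az":0},{"gripper":0.3,"tx":0,"ty":0,"tz":0,"ax":0,"ay":0,"az":0}]'

```text
t: 5.98
eef_pos: [0.5169, 0.1032, 0.343]
ee_rot: [1.69, 1.565, 0.053]
force: [0.1, -0.7, -0.5]
width: 0.0381
```

Call:
play_rows --newtons 30 --steps '[{"gripper":0.2,"tx":0.12,"ty":0,"tz":0,"ax":0,"ay":0,"az":0},{"gripper":0.15,"tx":0,"ty":0,"tz":0,"ax":0,"ay":0,"az":0},{"gripper":0.1,"tx":0,"ty":0,"tz":0,"ax":0,"ay":0,"az":0},{"gripper":0,"tx":0,"ty":0,"tz":0,"ax":0,"ay":0,"az":0},{"gripper":0,"tx":0,"ty":0,"tz":0,"ax":0,"ay":0,"az":0},{"gripper":0,"tx":0,"ty":0,"tz":0,"ax":0,"ay":0,"az":0},{"gripper":0,"tx":0,"ty":0,"tz":0,"ax":0,"ay":0,"az":0}]'

```text
t: 6.57
eef_pos: [0.5167, 0.1041, 0.3391]
ee_rot: [2.006, 1.566, 0.369]
force: [-2.1, 6.6, -1.2]
width: 0.0131
```

Call:
play_rows --steps '[{"gripper":0,"tx":-0.1,"ty":0,"tz":-0.05,"ax":0,"ay":0,"az":0},{"gripper":0,"tx":-0.1,"ty":0,"tz":0,"ax":0,"ay":0,"az":0},{"gripper":0,"tx":-0.1,"ty":0,"tz":0,"ax":0,"ay":0,"az":0},{"gripper":0,"tx":-0.1,"ty":0,"tz":0,"ax":0,"ay":0,"az":0},{"gripper":0,"tx":-0.1,"ty":0,"tz":0,"ax":0,"ay":0,"az":0},{"gripper":0,"tx":-0.1,"ty":0,"tz":0,"ax":0,"ay":0,"az":0},{"gripper":0,"tx":-0.1,"ty":0,"tz":0,"ax":0,"ay":0,"az":0},{"gripper":0,"tx":-0.1,"ty":0,"tz":0,"ax":0,"ay":0,"az":0}]'

```text
t: 7.23
eef_pos: [0.5167, 0.1045, 0.3592]
ee_rot: [1.656, 1.567, 0.019]
force: [4.5, 2.9, -9.7]
width: 0.0134
```

Call:
play_rows --steps '[{"gripper":0,"tx":-0.15,"ty":0,"tz":0,"ax":0,"ay":0,"az":0},{"gripper":0,"tx":-0.15,"ty":0,"tz":0,"ax":0,"ay":0,"az":0},{"gripper":0,"tx":-0.15,"ty":0,"tz":0,"ax":0,"ay":0,"az":0},{"gripper":0,"tx":-0.15,"ty":0,"tz":0,"ax":0,"ay":0,"az":0},{"gripper":0,"tx":-0.15,"ty":0,"tz":0,"ax":0,"ay":0,"az":0},{"gripper":0,"tx":-0.15,"ty":0,"tz":0,"ax":0,"ay":0,"az":0},{"gripper":0,"tx":-0.15,"ty":0,"tz":0,"ax":0,"ay":0,"az":0},{"gripper":0,"tx":-0.15,"ty":0,"tz":0,"ax":0,"ay":0,"az":0},{"gripper":0,"tx":-0.15,"ty":0,"tz":0,"ax":0,"ay":0,"az":0},{"gripper":0,"tx":-0.15,"ty":0,"tz":0,"ax":0,"ay":0,"az":0}]'

```text
t: 8.07
eef_pos: [0.5167, 0.1045, 0.3965]
ee_rot: [1.673, 1.566, 0.035]
force: [6.7, 2.7, -12.5]
width: 0.0129
```

Call:
play_rows --steps '[{"gripper":0,"tx":-0.15,"ty":0,"tz":0,"ax":0,"ay":0,"az":0},{"gripper":0,"tx":-0.15,"ty":0,"tz":0,"ax":0,"ay":0,"az":0},{"gripper":0,"tx":-0.15,"ty":0,"tz":0,"ax":0,"ay":0,"az":0},{"gripper":0,"tx":-0.15,"ty":0,"tz":0,"ax":0,"ay":0,"az":0},{"gripper":0,"tx":-0.15,"ty":0,"tz":0,"ax":0,"ay":0,"az":0}]'

```text
t: 8.48
eef_pos: [0.5167, 0.1045, 0.4154]
ee_rot: [1.672, 1.566, 0.035]
force: [7.5, 2.9, -11.0]
width: 0.013
```

Call:
play_rows --steps '[{"gripper":0,"tx":-0.15,"ty":0,"tz":0,"ax":0,"ay":0,"az":0},{"gripper":0,"tx":-0.15,"ty":0,"tz":0,"ax":0,"ay":0,"az":0},{"gripper":0,"tx":-0.15,"ty":0,"tz":0,"ax":0,"ay":0,"az":0},{"gripper":0,"tx":-0.15,"ty":0,"tz":0,"ax":0,"ay":0,"az":0},{"gripper":0,"tx":-0.15,"ty":0,"tz":0,"ax":0,"ay":0,"az":0}]'

```text
t: 8.9
eef_pos: [0.5166, 0.1044, 0.4343]
ee_rot: [1.675, 1.566, 0.038]
force: [6.4, 1.8, -11.2]
width: 0.013
```

Call:
play_rows --steps '[{"gripper":0,"tx":-0.15,"ty":0.03,"tz":0,"ax":0,"ay":0,"az":0},{"gripper":0,"tx":-0.15,"ty":0,"tz":0,"ax":0,"ay":0,"az":0},{"gripper":0,"tx":-0.15,"ty":0,"tz":0,"ax":0,"ay":0,"az":0},{"gripper":0,"tx":-0.15,"ty":0,"tz":0,"ax":0,"ay":0,"az":0},{"gripper":0,"tx":-0.15,"ty":0,"tz":0,"ax":0,"ay":0,"az":0},{"gripper":0,"tx":-0.13,"ty":0,"tz":0,"ax":0,"ay":0,"az":0},{"gripper":0,"tx":0,"ty":0,"tz":0,"ax":0,"ay":0,"az":0},{"gripper":0,"tx":0,"ty":0,"tz":0,"ax":0,"ay":0,"az":0},{"gripper":0,"tx":0,"ty":0,"tz":0,"ax":0,"ay":0,"az":0},{"gripper":0,"tx":0,"ty":0,"tz":0,"ax":0,"ay":0,"az":0},{"gripper":0,"tx":0,"ty":0,"tz":0,"ax":0,"ay":0,"az":0},{"gripper":0,"tx":0,"ty":0,"tz":0,"ax":0,"ay":0,"az":0}]'

```text
t: 9.9
eef_pos: [0.5169, 0.1045, 0.4559]
ee_rot: [1.612, 1.567, -0.025]
force: [0.9, 5.1, -9.5]
width: 0.0133
```

```bash
python3 -c "
from h import *
to(.5155,.1025,.339)
r=[0.52821373,0.29208746,1.50394259]
for c,bx in(('side',(240,140,440,340)),('top',(150,110,350,280))):
    im=optics.grab_frame(c)
    crop(c,im,bx,3.5,racklines(r,.118)[-2:] if c=='top' else [],f'pics/{c}2.png')
"
```

```text
t 9.9 pos [0.5169 0.1045 0.4559] units t [ 4.676 -0.066  0.083] F [ 0.93  5.08 -9.55] w 0.0133
```

View pics/side2.png

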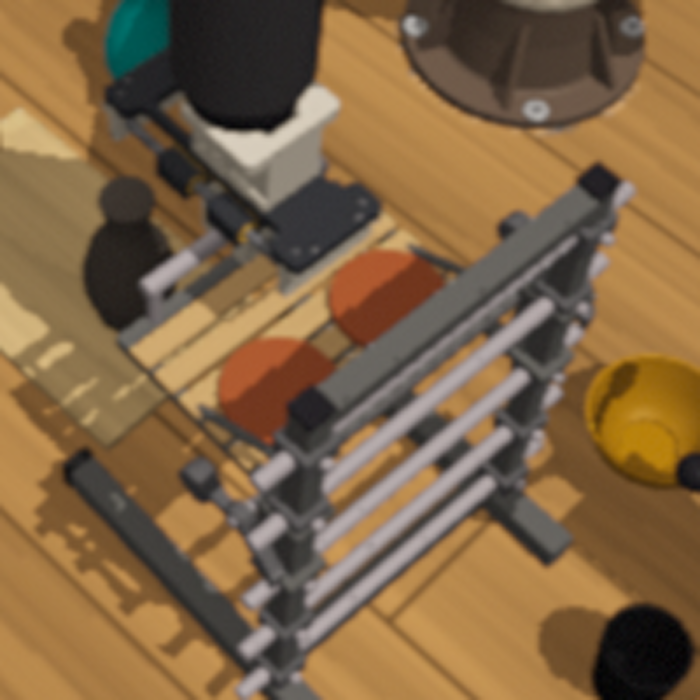

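Call:
play_rows --steps '[{"gripper":0,"tx":0.08,"ty":0,"tz":-0.02,"ax":0,"ay":0,"az":0},{"gripper":0,"tx":0.08,"ty":0,"tz":0,"ax":0,"ay":0,"az":0},{"gripper":0,"tx":0.08,"ty":0,"tz":0,"ax":0,"ay":0,"az":0},{"gripper":0,"tx":0.08,"ty":0,"tz":0,"ax":0,"ay":0,"az":0},{"gripper":0,"tx":0.08,"ty":0,"tz":0,"ax":0,"ay":0,"az":0},{"gripper":0,"tx":0.08,"ty":0,"tz":0,"ax":0,"ay":0,"az":0},{"gripper":0,"tx":0.08,"ty":0,"tz":0,"ax":0,"ay":0,"az":0},{"gripper":0,"tx":0.08,"ty":0,"tz":0,"ax":0,"ay":0,"az":0},{"gripper":0,"tx":0.08,"ty":0,"tz":0,"ax":0,"ay":0,"az":0},{"gripper":0,"tx":0.08,"ty":0,"tz":0,"ax":0,"ay":0,"az":0},{"gripper":0,"tx":0,"ty":0,"tz":0,"ax":0,"ay":0,"az":0}]'

```text
t: 10.92
eef_pos: [0.517, 0.1046, 0.4355]
ee_rot: [1.358, 1.568, -0.279]
force: [-3.0, 0.9, -10.7]
width: 0.013
```

Call:
play_rows --steps '[{"gripper":0,"tx":0.03,"ty":0,"tz":0,"ax":0,"ay":0,"az":0},{"gripper":0,"tx":0.03,"ty":0,"tz":0,"ax":0,"ay":0,"az":0},{"gripper":0,"tx":0.03,"ty":0,"tz":0,"ax":0,"ay":0,"az":0}]'

```text
t: 11.17
eef_pos: [0.517, 0.1046, 0.4338]
ee_rot: [1.42, 1.567, -0.217]
force: [-4.5, -0.6, -10.1]
width: 0.0128
```

Call:
play_rows --steps '[{"gripper":0,"tx":0.02,"ty":0,"tz":0,"ax":0,"ay":0,"az":0},{"gripper":0,"tx":0.02,"ty":0,"tz":0,"ax":0,"ay":0,"az":0},{"gripper":0,"tx":0.02,"ty":0,"tz":0,"ax":0,"ay":0,"az":0}]'

```text
t: 11.42
eef_pos: [0.517, 0.1046, 0.4322]
ee_rot: [1.429, 1.567, -0.208]
force: [-4.6, -1.5, -9.4]
width: 0.0131
```

Call:
play_rows --steps '[{"gripper":0,"tx":0.02,"ty":0,"tz":0,"ax":0,"ay":0,"az":0},{"gripper":0,"tx":0.02,"ty":0,"tz":0,"ax":0,"ay":0,"az":0}]'

```text
t: 11.58
eef_pos: [0.517, 0.1046, 0.4312]
ee_rot: [1.421, 1.567, -0.216]
force: [-5.3, -1.5, -9.8]
width: 0.0133
```

```bash
python3 - <<'E'
from h import *
r=[0.52821373,0.29208746,1.50394259]
im=cv2.imread("pics/side0.png")[:,:,::-1]
L=[(tf(r,[[0,y0,z],[0,y1,z]]),(0,255,255)) for z in(.055,.135,.215,.31,.39) for y0,y1 in((-.16,-.13),(.13,.16))]
crop("side",im,(295,185,425,345),4.5,L,"pics/rung.png")
E
```

```text
(no output)
```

View pics/rung.png

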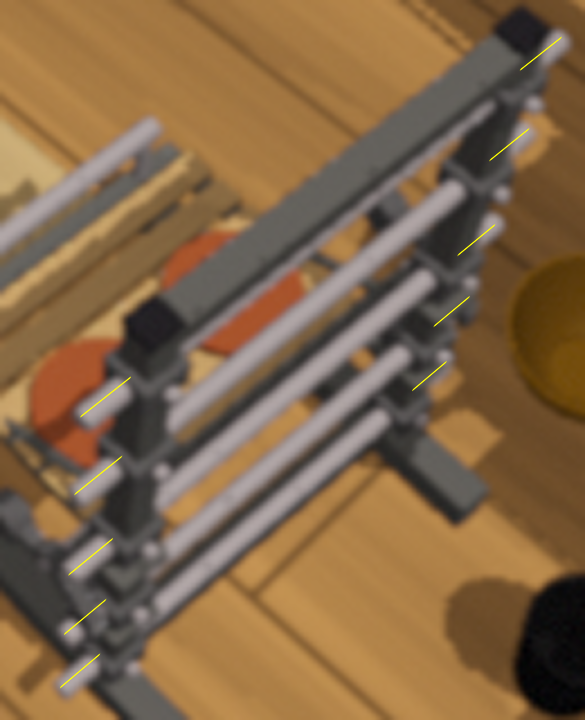

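Call:
play_rows --steps '[{"gripper":0,"tx":0.02,"ty":-0.02,"tz":0,"ax":0,"ay":0,"az":0},{"gripper":0,"tx":0.02,"ty":0,"tz":0,"ax":0,"ay":0,"az":0},{"gripper":0,"tx":0.02,"ty":0,"tz":0,"ax":0,"ay":0,"az":0}]'

```text
t: 11.83
eef_pos: [0.5168, 0.1047, 0.43]
ee_rot: [1.476, 1.566, -0.162]
force: [-3.2, -3.5, -9.5]
width: 0.0135
```

Call:
play_rows --steps '[{"gripper":0,"tx":0.02,"ty":0,"tz":0,"ax":0,"ay":0,"az":0},{"gripper":0,"tx":0.02,"ty":0,"tz":0,"ax":0,"ay":0,"az":0}]'

```text
t: 12.0
eef_pos: [0.5168, 0.1046, 0.4289]
ee_rot: [1.47, 1.566, -0.167]
force: [-2.5, -3.3, -9.1]
width: 0.0131
```

Call:
play_rows --steps '[{"gripper":0,"tx":0.02,"ty":-0.01,"tz":0.02,"ax":0,"ay":0,"az":0},{"gripper":0,"tx":0.02,"ty":0,"tz":0,"ax":0,"ay":0,"az":0},{"gripper":0,"tx":0,"ty":0,"tz":0,"ax":0,"ay":0,"az":0}]'

```text
t: 12.25
eef_pos: [0.5167, 0.1045, 0.428]
ee_rot: [1.666, 1.566, 0.029]
force: [-0.1, -2.2, -9.8]
width: 0.0133
```

Call:
play_rows --steps '[{"gripper":0,"tx":0.02,"ty":0,"tz":0,"ax":0,"ay":0,"az":0},{"gripper":0,"tx":0.02,"ty":0,"tz":0,"ax":0,"ay":0,"az":0}]'

```text
t: 12.42
eef_pos: [0.5167, 0.1045, 0.4271]
ee_rot: [1.651, 1.566, 0.014]
force: [-0.8, -1.0, -9.8]
width: 0.0126
```

Call:
play_rows --steps '[{"gripper":0,"tx":0.02,"ty":0,"tz":0,"ax":0,"ay":0,"az":0},{"gripper":0,"tx":0.02,"ty":0,"tz":0,"ax":0,"ay":0,"az":0}]'

```text
t: 12.58
eef_pos: [0.5167, 0.1045, 0.426]
ee_rot: [1.653, 1.566, 0.016]
force: [0.3, -1.7, -9.0]
width: 0.0129
```

Call:
play_rows --steps '[{"gripper":0,"tx":0.02,"ty":0,"tz":0,"ax":0,"ay":0,"az":0},{"gripper":0,"tx":0.02,"ty":0,"tz":0,"ax":0,"ay":0,"az":0}]'

```text
t: 12.75
eef_pos: [0.5167, 0.1045, 0.425]
ee_rot: [1.651, 1.566, 0.014]
force: [0.6, -1.3, -9.8]
width: 0.013
```

Call:
play_rows --steps '[{"gripper":0,"tx":0.02,"ty":0,"tz":0,"ax":0,"ay":0,"az":0},{"gripper":0,"tx":0.02,"ty":0,"tz":0,"ax":0,"ay":0,"az":0}]'

```text
t: 12.92
eef_pos: [0.5166, 0.1045, 0.4245]
ee_rot: [1.652, 1.566, 0.015]
force: [-1.1, -0.2, -2.2]
width: 0.013
```

Call:
play_rows --steps '[{"gripper":0,"tx":0,"ty":0,"tz":0,"ax":0,"ay":0,"az":0},{"gripper":0,"tx":0,"ty":0,"tz":0,"ax":0,"ay":0,"az":0}]'

```text
t: 13.08
eef_pos: [0.5166, 0.1045, 0.4245]
ee_rot: [1.663, 1.566, 0.026]
force: [-1.4, 0.0, -4.0]
width: 0.0131
```

Call:
play_rows --steps '[{"gripper":0,"tx":0.01,"ty":0,"tz":0,"ax":0,"ay":0,"az":0},{"gripper":0,"tx":0,"ty":0,"tz":0,"ax":0,"ay":0,"az":0},{"gripper":0,"tx":0,"ty":0,"tz":0,"ax":0,"ay":0,"az":0}]'

```text
t: 13.33
eef_pos: [0.5166, 0.1045, 0.4244]
ee_rot: [1.668, 1.565, 0.031]
force: [-1.5, -0.4, 0.6]
width: 0.0133
```

```bash
python3 -c "
from h import *
to(.5155,.1025,.339)
im=optics.grab_frame('side')
crop('side',im,(240,140,440,340),3.5,[],'pics/side3.png')
"
```

```text
t 13.33 pos [0.5166 0.1045 0.4244] units t [ 3.415 -0.057  0.083] F [-1.49 -0.39  0.6 ] w 0.0133
```

View pics/side3.png

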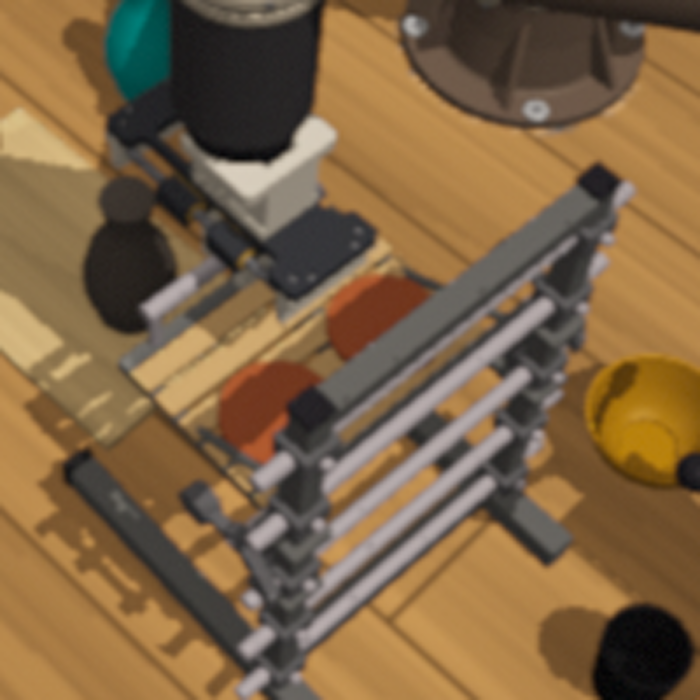

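Call:
play_rows --steps '[{"gripper":0.2,"tx":0,"ty":0,"tz":0,"ax":0,"ay":0,"az":0},{"gripper":0.3,"tx":0,"ty":0,"tz":0,"ax":0,"ay":0,"az":0},{"gripper":0.6,"tx":0,"ty":0,"tz":0,"ax":0,"ay":0,"az":0},{"gripper":0.6,"tx":0,"ty":0,"tz":0,"ax":0,"ay":0,"az":0},{"gripper":0.6,"tx":0,"ty":0,"tz":0,"ax":0,"ay":0,"az":0},{"gripper":0.6,"tx":0,"ty":0,"tz":0,"ax":0,"ay":0,"az":0},{"gripper":0.6,"tx":0,"ty":0,"tz":0,"ax":0,"ay":0,"az":0},{"gripper":0.6,"tx":0,"ty":0,"tz":0,"ax":0,"ay":0,"az":0},{"gripper":0.6,"tx":0,"ty":0,"tz":0,"ax":0,"ay":0,"az":0},{"gripper":0.6,"tx":0,"ty":0,"tz":0,"ax":0,"ay":0,"az":0}]'

```text
t: 14.22
eef_pos: [0.5165, 0.1044, 0.4236]
ee_rot: [1.556, 1.567, -0.081]
force: [0.8, 0.8, -0.1]
width: 0.0522
```

```bash
python3 -c "
from h import *
to(.5155,.1025,.339)
im=optics.grab_frame('side')
r=[0.52821373,0.29208746,1.50394259]
crop('side',im,(240,140,440,340),3.5,racklines(r,.085)[-2:],'pics/side4.png')
"
```

```text
t 14.22 pos [0.5165 0.1044 0.4236] units t [ 3.385 -0.047  0.077] F [ 0.76  0.78 -0.1 ] w 0.0522
```

View pics/side4.png

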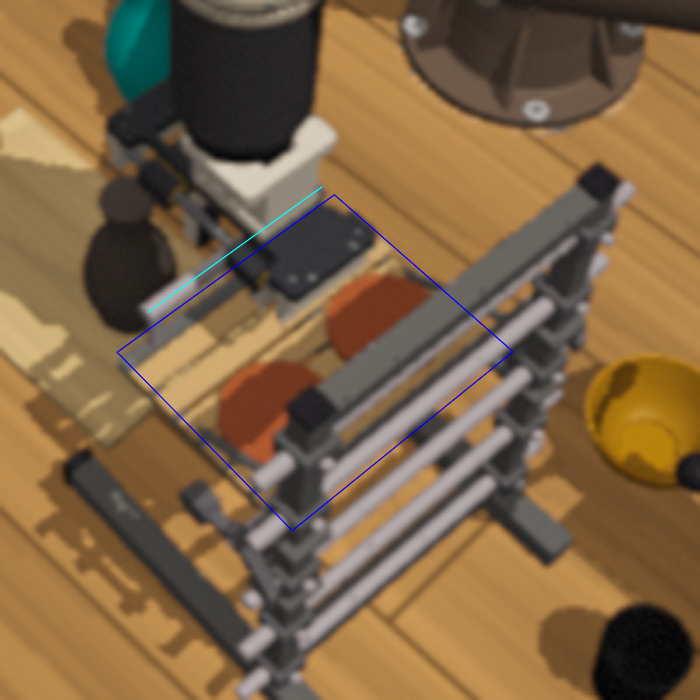

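Call:
play_rows --steps '[{"gripper":0.6,"tx":-0.5,"ty":0,"tz":0,"ax":0,"ay":0,"az":0},{"gripper":0.6,"tx":-0.7,"ty":0,"tz":0,"ax":0,"ay":0,"az":0},{"gripper":0.6,"tx":-0.8,"ty":0,"tz":0,"ax":0,"ay":0,"az":0},{"gripper":0.6,"tx":0,"ty":0,"tz":0.5,"ax":0,"ay":0,"az":0},{"gripper":0.6,"tx":0,"ty":0,"tz":0.9,"ax":0,"ay":0,"az":0},{"gripper":0.6,"tx":0,"ty":0,"tz":0.9,"ax":0,"ay":0,"az":0},{"gripper":0.6,"tx":0,"ty":0,"tz":0.9,"ax":0,"ay":0,"az":0},{"gripper":0.6,"tx":0,"ty":0,"tz":0.9,"ax":0,"ay":0,"az":0},{"gripper":0.6,"tx":0,"ty":0,"tz":0.9,"ax":0,"ay":0,"az":0},{"gripper":0.6,"tx":0,"ty":0,"tz":0.9,"ax":0,"ay":0,"az":0},{"gripper":0.6,"tx":0,"ty":0,"tz":0.9,"ax":0,"ay":0,"az":0},{"gripper":0.6,"tx":0,"ty":0,"tz":0.9,"ax":0,"ay":0,"az":0},{"gripper":0.6,"tx":0,"ty":0,"tz":0.9,"ax":0,"ay":0,"az":0},{"gripper":0.6,"tx":0,"ty":0,"tz":0.9,"ax":0,"ay":0,"az":0},{"gripper":0.6,"tx":0,"ty":0,"tz":0.9,"ax":0,"ay":0,"az":0},{"gripper":0.6,"tx":0,"ty":0,"tz":0.9,"ax":0,"ay":0,"az":0},{"gripper":0.6,"tx":0,"ty":0,"tz":0.9,"ax":0,"ay":0,"az":0},{"gripper":0.6,"tx":0,"ty":0,"tz":0.9,"ax":0,"ay":0,"az":0},{"gripper":0.6,"tx":0,"ty":0,"tz":0.5,"ax":0,"ay":0,"az":0},{"gripper":0.6,"tx":0,"ty":0,"tz":0,"ax":0,"ay":0,"az":0}]'

```text
t: 15.93
eef_pos: [0.4934, -0.2368, 0.4732]
ee_rot: [1.51, 1.567, -0.13]
force: [0.4, 0.2, -0.7]
width: 0.0527
```

```bash
python3 -c "
from h import *
to(.5088,-.2576,.199,1.5775)
r=[0.52821373,0.29208746,1.50394259]
b=[0.50781634,-0.11356481,1.57753732]
for c,bx in(('side',(190,130,440,345)),('top',(150,110,400,290))):
    im=optics.grab_frame(c)
    crop(c,im,bx,3.1,racklines(r,.085)[-2:]+boardlines(b),f'pics/{c}5.png')
"
```

```text
t 15.93 pos [ 0.4934 -0.2368  0.4732] units t [10.969  0.636  0.786] F [ 0.38  0.18 -0.74] w 0.0527
units a [-0.72   0.003 -0.032]
```

View pics/side5.png

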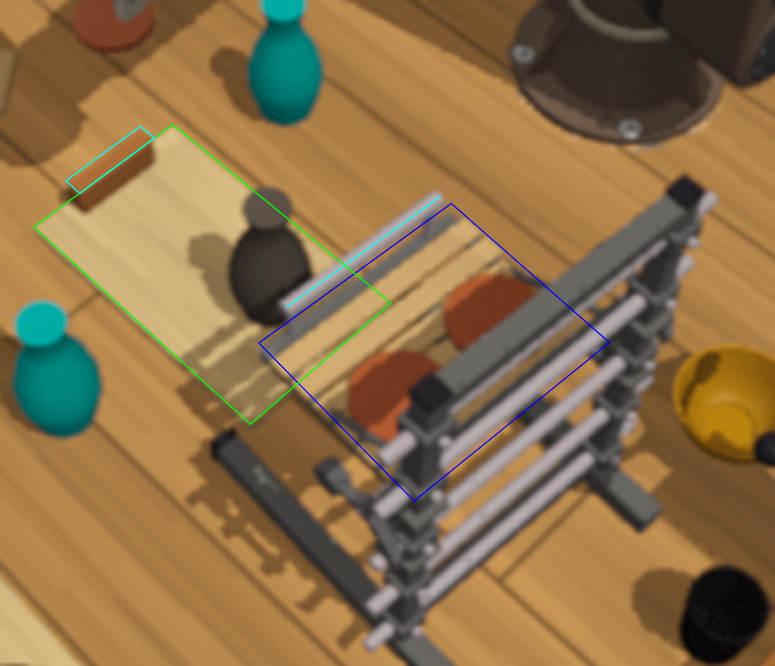

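View pics/top5.png

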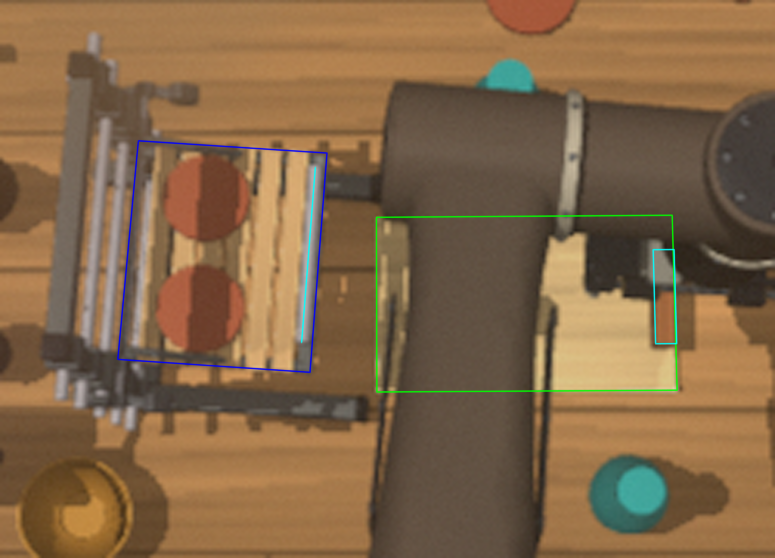

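```bash
python3 -c "
from h import *
cv2.imwrite('pics/side6.png',optics.grab_frame('side')[:,:,::-1])
cv2.imwrite('pics/top6.png',optics.grab_frame('top')[:,:,::-1])
"
```

```text
(no output)
```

View pics/side6.png

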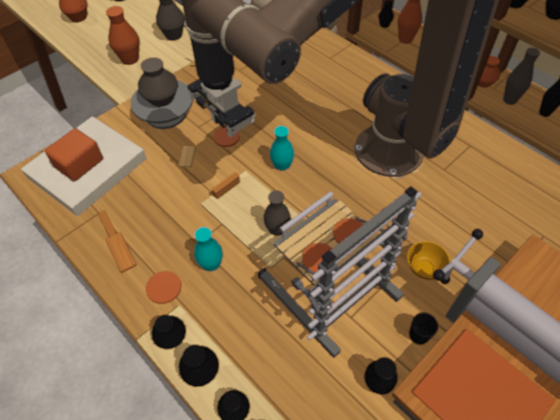

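View pics/top6.png

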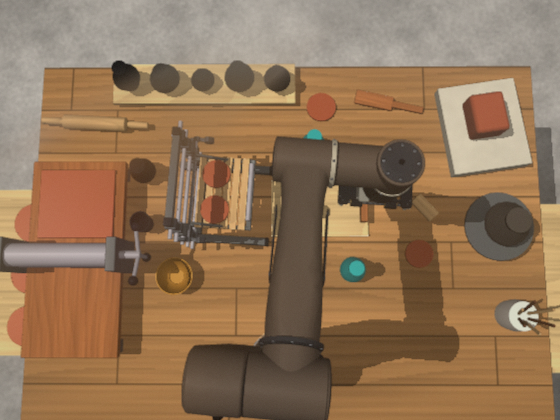

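```bash
python3 - <<'E'
from h import *
print(telemetry.get_state()["q"].round(3))
def tri(a,b):
    P=[]
    for c,(u,v) in(("side",a),("top",b)):
        k=C[c];W=np.linalg.inv(k["T"])[:3];K=np.array([[k["fx"],0,k["cx"]],[0,k["fy"],k["cy"]],[0,0,1]]);P.append(K@W)
    X=cv2.triangulatePoints(P[0],P[1],np.array(a,float).reshape(2,1),np.array(b,float).reshape(2,1)).ravel();X=X[:3]/X[3]
    print(X.round(3),proj("side",X).round(0),proj("top",X).round(0))
tri((283,60),(276,165))   # end cap
tri((272,72),(276,165))
for P in ([.5,-.24,.473],[.5,-.24,.6],[.5,-.24,.7],[.5,-.1,.6],[.5,-.05,.6],[.5,-.05,.7]): print(P,proj("side",P).round(0),proj("top",P).round(0))
E
```

```text
[-0.085  0.107 -0.163 -0.    -1.297  1.589]
[0.503 0.015 0.664] [[284.  60.]] [[277. 164.]]
[0.514 0.01  0.638] [[278.  73.]] [[279. 162.]]
[0.5, -0.24, 0.473] [[213.  76.]] [[380. 183.]]
[0.5, -0.24, 0.6] [[206.  31.]] [[390. 172.]]
[0.5, -0.24, 0.7] [[199. -11.]] [[399. 162.]]
[0.5, -0.1, 0.6] [[248.  60.]] [[328. 172.]]
[0.5, -0.05, 0.6] [[264.  71.]] [[306. 172.]]
[0.5, -0.05, 0.7] [[261.  28.]] [[308. 162.]]
```

Call:
play_rows --steps '[{"gripper":0.6,"tx":0,"ty":0.32,"tz":0.4,"ax":-0.36,"ay":0,"az":-0.03},{"gripper":0.6,"tx":0,"ty":0.32,"tz":0.4,"ax":-0.36,"ay":0,"az":0},{"gripper":0.6,"tx":0.8,"ty":0,"tz":0,"ax":0,"ay":0,"az":0},{"gripper":0.6,"tx":0.8,"ty":0,"tz":0,"ax":0,"ay":0,"az":0},{"gripper":0.6,"tx":0.8,"ty":0,"tz":0,"ax":0,"ay":0,"az":0},{"gripper":0.6,"tx":0.8,"ty":0,"tz":0,"ax":0,"ay":0,"az":0},{"gripper":0.6,"tx":0.8,"ty":0,"tz":0,"ax":0,"ay":0,"az":0},{"gripper":0.6,"tx":0.8,"ty":0,"tz":0,"ax":0,"ay":0,"az":0},{"gripper":0.6,"tx":0.8,"ty":0,"tz":0,"ax":0,"ay":0,"az":0},{"gripper":0.6,"tx":0.8,"ty":0,"tz":0,"ax":0,"ay":0,"az":0},{"gripper":0.6,"tx":0.8,"ty":0,"tz":0,"ax":0,"ay":0,"az":0},{"gripper":0.6,"tx":0.6,"ty":0,"tz":0,"ax":0,"ay":0,"az":0},{"gripper":0.6,"tx":0,"ty":0,"tz":0,"ax":0,"ay":0,"az":0}]'

```text
t: 17.22
eef_pos: [0.5081, -0.2544, 0.2757]
ee_rot: [-1.904, 1.567, 2.819]
force: [-0.4, -0.0, 0.5]
width: 0.0526
```

```bash
python3 -c "
from h import *
to(.5088,-.2576,.199,1.5775)
b=[0.50781634,-0.11356481,1.57753732]
for c,bx in(('side',(170,130,300,250)),('top',(280,150,410,250))):
    im=optics.grab_frame(c)
    crop(c,im,bx,5,boardlines(b)[1:],f'pics/{c}7.png')
"
```

```text
t 17.22 pos [ 0.5081 -0.2544  0.2757] units t [3.068 0.039 0.134] F [-0.38 -0.02  0.46] w 0.0526
units a [ 0.03  -0.013  0.036]
```

View pics/side7.png

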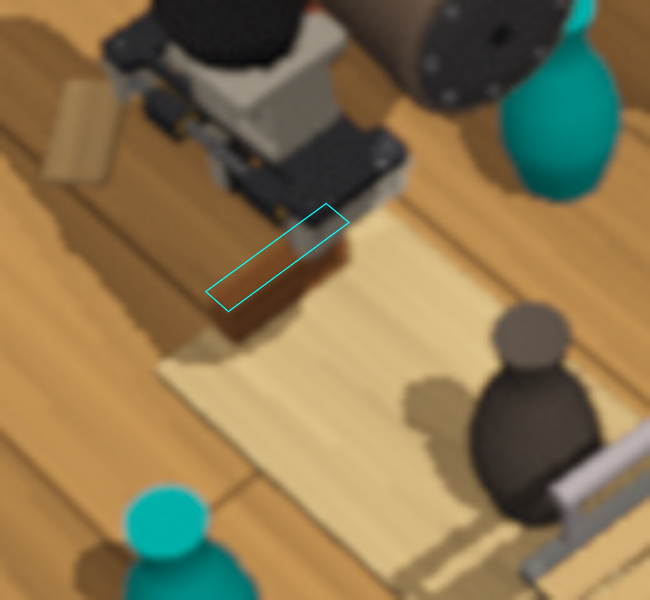

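View pics/top7.png

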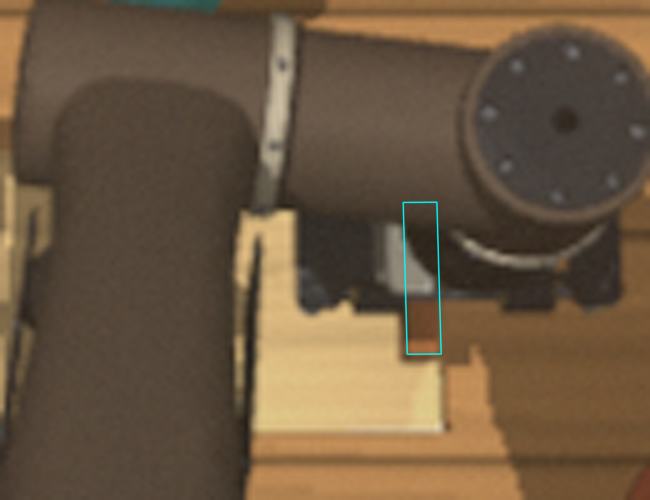

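Call:
play_rows --newtons 30 --steps '[{"gripper":0.6,"tx":0.5,"ty":0.04,"tz":0.13,"ax":0.03,"ay":0,"az":0.03},{"gripper":0.6,"tx":0.5,"ty":0,"tz":0,"ax":0,"ay":0,"az":0},{"gripper":0.6,"tx":0.5,"ty":0,"tz":0,"ax":0,"ay":0,"az":0},{"gripper":0.6,"tx":0.5,"ty":0,"tz":0,"ax":0,"ay":0,"az":0},{"gripper":0.6,"tx":0.5,"ty":0,"tz":0,"ax":0,"ay":0,"az":0},{"gripper":0.6,"tx":0.4,"ty":0,"tz":0,"ax":0,"ay":0,"az":0},{"gripper":0.6,"tx":0,"ty":0,"tz":0,"ax":0,"ay":0,"az":0},{"gripper":0.6,"tx":0,"ty":0,"tz":0,"ax":0,"ay":0,"az":0}]'

```text
t: 17.98
eef_pos: [0.5106, -0.2588, 0.2068]
ee_rot: [1.486, 1.566, -0.078]
force: [0.3, -0.0, -0.5]
width: 0.0523
```

Call:
play_rows --newtons 20 --steps '[{"gripper":0.4,"tx":0,"ty":0,"tz":0,"ax":0,"ay":0,"az":0},{"gripper":0.35,"tx":0,"ty":0,"tz":0,"ax":0,"ay":0,"az":0},{"gripper":0.3,"tx":0,"ty":0,"tz":0,"ax":0,"ay":0,"az":0},{"gripper":0.25,"tx":0,"ty":0,"tz":0,"ax":0,"ay":0,"az":0},{"gripper":0.2,"tx":0,"ty":0,"tz":0,"ax":0,"ay":0,"az":0},{"gripper":0.15,"tx":0,"ty":0,"tz":0,"ax":0,"ay":0,"az":0},{"gripper":0.15,"tx":0,"ty":0,"tz":0,"ax":0,"ay":0,"az":0},{"gripper":0.15,"tx":0,"ty":0,"tz":0,"ax":0,"ay":0,"az":0}]'

```text
t: 18.65
eef_pos: [0.5104, -0.258, 0.2068]
ee_rot: [1.723, 1.566, 0.158]
force: [-0.6, 8.3, 5.8]
width: 0.0219
```

Call:
play_rows --newtons 40 --steps '[{"gripper":0.15,"tx":0,"ty":-0.04,"tz":-0.03,"ax":0.05,"ay":0,"az":0},{"gripper":0.15,"tx":0,"ty":-0.08,"tz":-0.06,"ax":0.08,"ay":0,"az":0},{"gripper":0.15,"tx":0,"ty":-0.08,"tz":-0.1,"ax":0.08,"ay":0,"az":0},{"gripper":0.15,"tx":0,"ty":-0.08,"tz":-0.1,"ax":0.08,"ay":0,"az":0},{"gripper":0.15,"tx":0,"ty":-0.08,"tz":-0.1,"ax":0.08,"ay":0,"az":0},{"gripper":0.15,"tx":0,"ty":-0.08,"tz":-0.1,"ax":0.08,"ay":0,"az":0},{"gripper":0.15,"tx":0,"ty":-0.08,"tz":-0.1,"ax":0.08,"ay":0,"az":0},{"gripper":0.15,"tx":0,"ty":-0.08,"tz":-0.1,"ax":0.08,"ay":0,"az":0},{"gripper":0.15,"tx":0,"ty":-0.06,"tz":-0.06,"ax":0.08,"ay":0,"az":0},{"gripper":0.15,"tx":0,"ty":0,"tz":0,"ax":0,"ay":0,"az":0}]'

```text
t: 19.48
eef_pos: [0.4943, -0.2401, 0.2067]
ee_rot: [1.447, 1.565, -0.191]
force: [0.7, -3.6, 3.4]
width: 0.0214
```

```bash
python3 -c "
from h import *
to(.508,-.0312,.2068,1.504)
r=[0.52821373,0.29208746,1.50394259]
for c,bx in(('side',(190,130,440,345)),('top',(150,110,400,290))):
    im=optics.grab_frame(c)
    crop(c,im,bx,3.1,racklines(r,.085)[7:],f'pics/{c}8.png')
"
```

```text
t 19.48 pos [ 0.4943 -0.2401  0.2067] units t [-8.000e-03 -1.200e-02 -8.375e+00] F [ 0.66 -3.64  3.41] w 0.0214
units a [-0.002  0.007 -0.052]
```

View pics/side8.png

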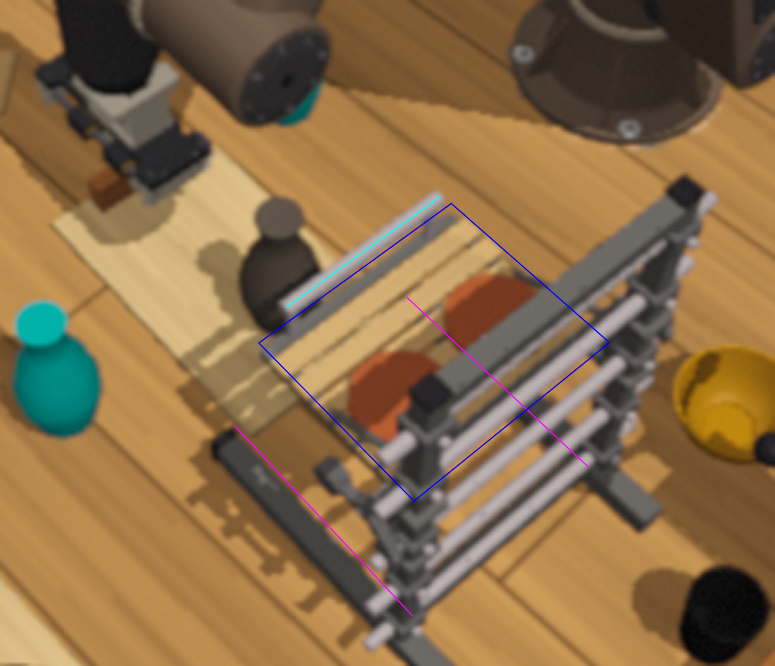

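View pics/top8.png

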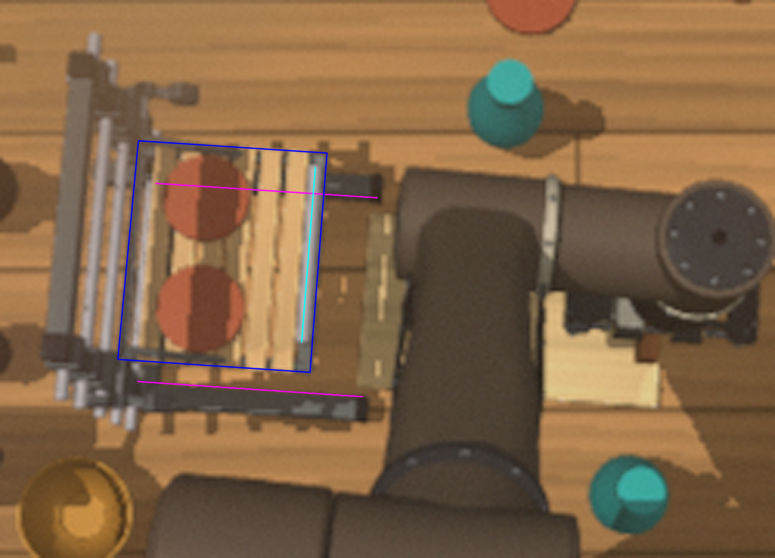

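Call:
play_rows --steps '[{"gripper":0.15,"tx":0,"ty":0.02,"tz":-0.05,"ax":0,"ay":0,"az":0},{"gripper":0.15,"tx":0,"ty":0.02,"tz":-0.1,"ax":0,"ay":0,"az":0},{"gripper":0.15,"tx":0,"ty":0.02,"tz":-0.15,"ax":0,"ay":0,"az":0},{"gripper":0.15,"tx":0,"ty":0.02,"tz":-0.2,"ax":0,"ay":0,"az":0},{"gripper":0.15,"tx":0,"ty":0.02,"tz":-0.2,"ax":0,"ay":0,"az":0},{"gripper":0.15,"tx":0,"ty":0,"tz":-0.2,"ax":0,"ay":0,"az":0},{"gripper":0.15,"tx":0,"ty":0,"tz":-0.2,"ax":0,"ay":0,"az":0},{"gripper":0.15,"tx":0,"ty":0,"tz":-0.2,"ax":0,"ay":0,"az":0},{"gripper":0.15,"tx":0,"ty":0,"tz":-0.2,"ax":0,"ay":0,"az":0},{"gripper":0.15,"tx":0,"ty":0,"tz":-0.2,"ax":0,"ay":0,"az":0},{"gripper":0.15,"tx":0,"ty":0,"tz":-0.2,"ax":0,"ay":0,"az":0},{"gripper":0.15,"tx":0,"ty":0,"tz":-0.2,"ax":0,"ay":0,"az":0},{"gripper":0.15,"tx":0,"ty":0,"tz":-0.2,"ax":0,"ay":0,"az":0},{"gripper":0.15,"tx":0,"ty":0,"tz":-0.15,"ax":0,"ay":0,"az":0},{"gripper":0.15,"tx":0,"ty":0,"tz":-0.1,"ax":0,"ay":0,"az":0}]'

```text
t: 20.83
eef_pos: [0.5009, -0.177, 0.2067]
ee_rot: [1.296, 1.567, -0.34]
force: [-0.6, -11.1, 5.4]
width: 0.0218
```

```bash
python3 -c "
from h import *
to(.508,-.0312,.2068,1.504)
r=[0.52821373,0.29208746,1.50394259]
for c,bx in(('side',(190,130,440,345)),('top',(150,110,400,290))):
    im=optics.grab_frame(c)
    crop(c,im,bx,3.1,[],f'pics/{c}9.png')
"
```

```text
t 20.83 pos [ 0.5009 -0.177   0.2067] units t [-0.01  -0.102 -5.837] F [ -0.61 -11.12   5.42] w 0.0218
units a [ 0.007  0.011 -0.039]
```

View pics/side9.png

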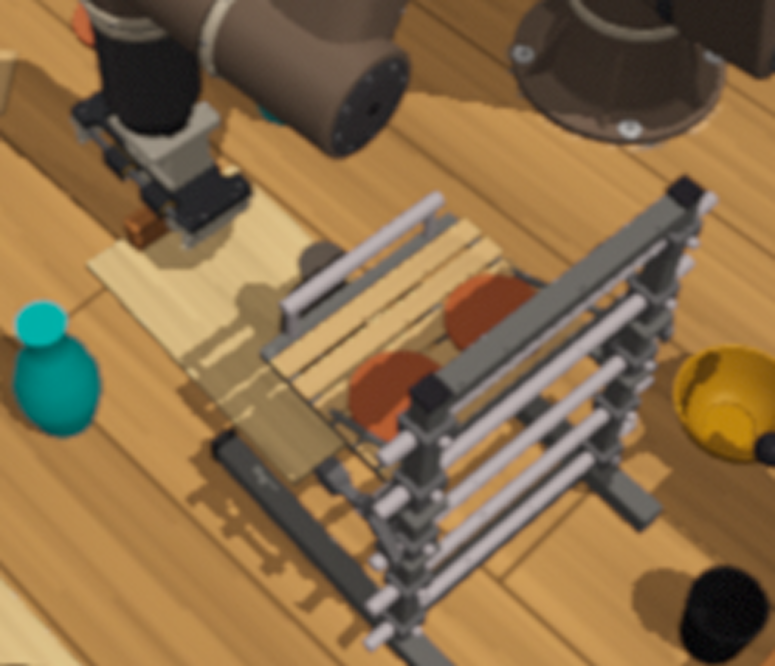

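View pics/top9.png

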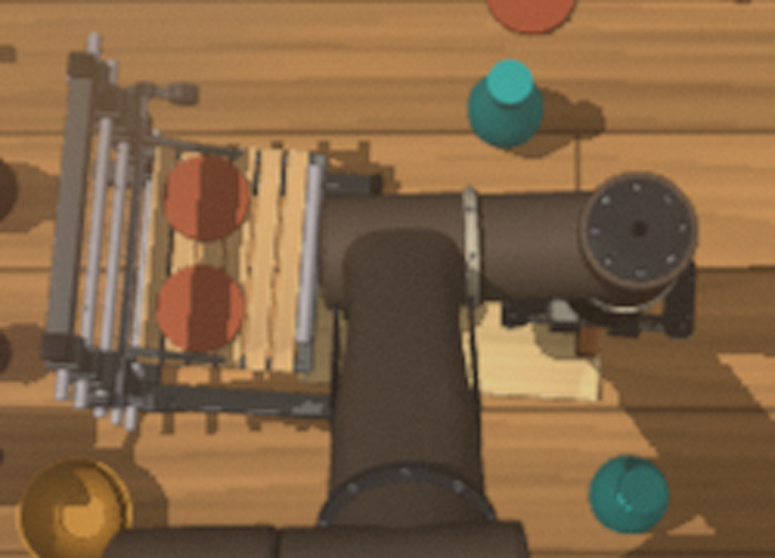

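Call:
play_rows --steps '[{"gripper":0.15,"tx":0,"ty":0,"tz":-0.1,"ax":0,"ay":0,"az":0},{"gripper":0.15,"tx":0,"ty":0,"tz":-0.15,"ax":0,"ay":0,"az":0},{"gripper":0.15,"tx":0,"ty":0,"tz":-0.2,"ax":0,"ay":0,"az":0},{"gripper":0.15,"tx":0,"ty":0,"tz":-0.2,"ax":0,"ay":0,"az":0},{"gripper":0.15,"tx":0,"ty":0,"tz":-0.2,"ax":0,"ay":0,"az":0},{"gripper":0.15,"tx":0,"ty":0,"tz":-0.2,"ax":0,"ay":0,"az":0},{"gripper":0.15,"tx":0,"ty":0,"tz":-0.2,"ax":0,"ay":0,"az":0},{"gripper":0.15,"tx":0,"ty":0,"tz":-0.2,"ax":0,"ay":0,"az":0},{"gripper":0.15,"tx":0,"ty":0,"tz":-0.2,"ax":0,"ay":0,"az":0},{"gripper":0.15,"tx":0,"ty":0,"tz":-0.2,"ax":0,"ay":0,"az":0},{"gripper":0.15,"tx":0,"ty":0,"tz":-0.2,"ax":0,"ay":0,"az":0},{"gripper":0.15,"tx":0,"ty":0,"tz":-0.2,"ax":0,"ay":0,"az":0},{"gripper":0.15,"tx":0,"ty":0,"tz":-0.2,"ax":0,"ay":0,"az":0},{"gripper":0.15,"tx":0,"ty":0,"tz":-0.15,"ax":0,"ay":0,"az":0}]'

```text
t: 22.1
eef_pos: [0.505, -0.1123, 0.2067]
ee_rot: [1.177, 1.567, -0.46]
force: [-0.9, -11.2, 7.4]
width: 0.0219
```

```bash
python3 -c "
from h import *
to(.508,-.0312,.2068,1.504)
for c,bx in(('side',(190,130,440,345)),):
    im=optics.grab_frame(c)
    crop(c,im,bx,3.1,[],f'pics/{c}10.png')
"
```

```text
t 22.1 pos [ 0.505  -0.1123  0.2067] units t [-0.008 -0.095 -3.244] F [ -0.94 -11.25   7.38] w 0.0219
units a [ 0.006  0.014 -0.033]
```

View pics/side10.png

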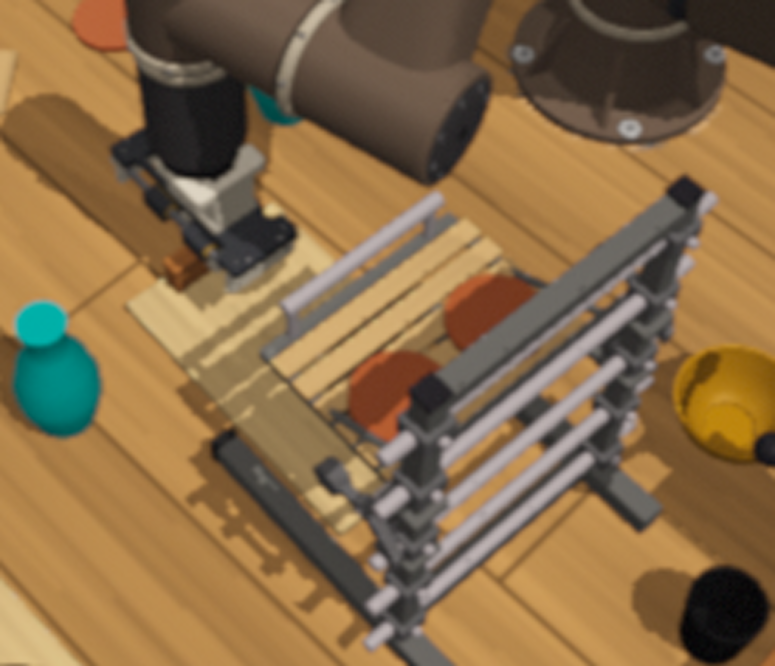

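Call:
play_rows --steps '[{"gripper":0.15,"tx":0,"ty":0,"tz":-0.1,"ax":0,"ay":0,"az":0},{"gripper":0.15,"tx":0,"ty":0,"tz":-0.15,"ax":0,"ay":0,"az":0},{"gripper":0.15,"tx":0,"ty":0,"tz":-0.2,"ax":0,"ay":0,"az":0},{"gripper":0.15,"tx":0,"ty":0,"tz":-0.2,"ax":0,"ay":0,"az":0},{"gripper":0.15,"tx":0,"ty":0,"tz":-0.2,"ax":0,"ay":0,"az":0},{"gripper":0.15,"tx":0,"ty":0,"tz":-0.2,"ax":0,"ay":0,"az":0},{"gripper":0.15,"tx":0,"ty":0,"tz":-0.2,"ax":0,"ay":0,"az":0},{"gripper":0.15,"tx":0,"ty":0,"tz":-0.2,"ax":0,"ay":0,"az":0},{"gripper":0.15,"tx":0,"ty":0,"tz":-0.2,"ax":0,"ay":0,"az":0},{"gripper":0.15,"tx":0,"ty":0,"tz":-0.2,"ax":0,"ay":0,"az":0},{"gripper":0.15,"tx":0,"ty":0,"tz":-0.2,"ax":0,"ay":0,"az":0},{"gripper":0.15,"tx":0,"ty":0,"tz":-0.15,"ax":0,"ay":0,"az":0},{"gripper":0.15,"tx":0,"ty":0,"tz":-0.1,"ax":0,"ay":0,"az":0}]'

```text
t: 23.23
eef_pos: [0.5086, -0.0551, 0.2067]
ee_rot: [0.971, 1.567, -0.666]
force: [-0.8, -13.0, 10.1]
width: 0.0218
```

```bash
python3 -c "
from h import *
to(.508,-.0312,.2068,1.504)
for c,bx in(('side',(190,130,440,345)),):
    im=optics.grab_frame(c)
    crop(c,im,bx,3.1,[],f'pics/{c}11.png')
"
```

```text
t 23.23 pos [ 0.5086 -0.0551  0.2067] units t [-0.006 -0.087 -0.953] F [ -0.77 -13.05  10.08] w 0.0218
units a [ 0.006  0.018 -0.026]
```

View pics/side11.png

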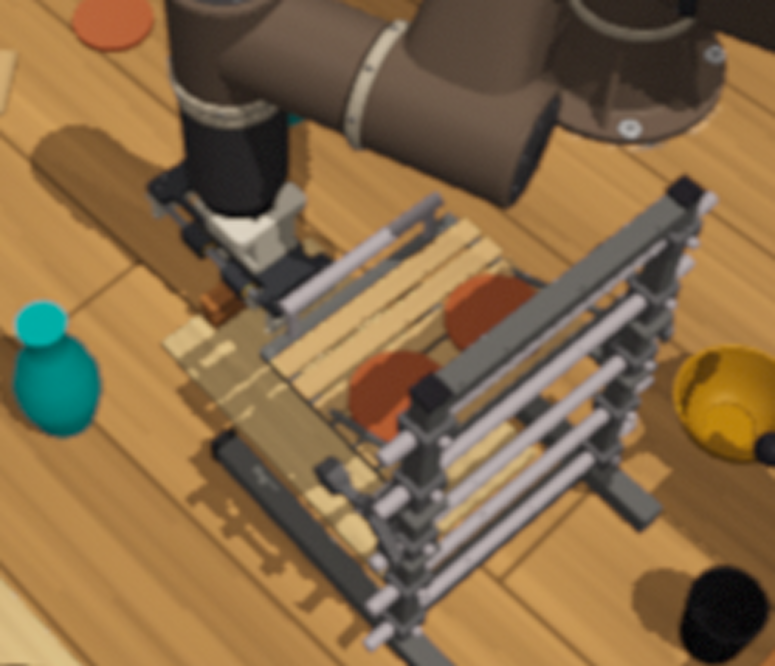

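Call:
play_rows --steps '[{"gripper":0.15,"tx":-0.02,"ty":0,"tz":-0.08,"ax":0,"ay":0,"az":0},{"gripper":0.15,"tx":0,"ty":0,"tz":-0.08,"ax":0,"ay":0,"az":0},{"gripper":0.15,"tx":0,"ty":0,"tz":-0.08,"ax":0,"ay":0,"az":0},{"gripper":0.15,"tx":0,"ty":0,"tz":-0.08,"ax":0,"ay":0,"az":0},{"gripper":0.15,"tx":0,"ty":0,"tz":-0.08,"ax":0,"ay":0,"az":0},{"gripper":0.15,"tx":0,"ty":0,"tz":-0.08,"ax":0,"ay":0,"az":0}]'

```text
t: 23.78
eef_pos: [0.5091, -0.0432, 0.2067]
ee_rot: [0.918, 1.568, -0.719]
force: [-0.3, -10.4, 5.9]
width: 0.0218
```

Call:
play_rows --steps '[{"gripper":0.15,"tx":0,"ty":0,"tz":-0.04,"ax":0,"ay":0,"az":0},{"gripper":0.15,"tx":0,"ty":0,"tz":-0.04,"ax":0,"ay":0,"az":0},{"gripper":0.15,"tx":0,"ty":0,"tz":-0.04,"ax":0,"ay":0,"az":0}]'

```text
t: 24.03
eef_pos: [0.5093, -0.0402, 0.2067]
ee_rot: [0.886, 1.568, -0.752]
force: [-0.7, -10.1, 5.1]
width: 0.0217
```

Free sliding at about 10 N. I'm creeping on in 2 mm checks.

Call:
play_rows --steps '[{"gripper":0.15,"tx":0,"ty":0,"tz":-0.04,"ax":0,"ay":0,"az":0},{"gripper":0.15,"tx":0,"ty":0,"tz":-0.04,"ax":0,"ay":0,"az":0}]'

```text
t: 24.2
eef_pos: [0.5094, -0.0383, 0.2067]
ee_rot: [0.871, 1.568, -0.767]
force: [-0.8, -9.9, 5.5]
width: 0.0218
```

Call:
play_rows --steps '[{"gripper":0.15,"tx":0,"ty":0,"tz":-0.04,"ax":0,"ay":0,"az":0},{"gripper":0.15,"tx":0,"ty":0,"tz":-0.04,"ax":0,"ay":0,"az":0}]'

```text
t: 24.37
eef_pos: [0.5095, -0.0363, 0.2067]
ee_rot: [0.855, 1.568, -0.782]
force: [-0.7, -10.5, 5.8]
width: 0.022
```

Call:
play_rows --steps '[{"gripper":0.15,"tx":0,"ty":0,"tz":-0.04,"ax":0,"ay":0,"az":0}]'

```text
t: 24.45
eef_pos: [0.5096, -0.0353, 0.2067]
ee_rot: [0.844, 1.568, -0.793]
force: [-0.4, -11.2, 5.7]
width: 0.0215
```

Call:
play_rows --steps '[{"gripper":0.15,"tx":0,"ty":0,"tz":-0.04,"ax":0,"ay":0,"az":0}]'

```text
t: 24.53
eef_pos: [0.5097, -0.0343, 0.2067]
ee_rot: [0.856, 1.568, -0.781]
force: [-1.7, -10.1, 4.9]
width: 0.0215
```

Call:
play_rows --steps '[{"gripper":0.15,"tx":0,"ty":0,"tz":-0.04,"ax":0,"ay":0,"az":0}]'

```text
t: 24.62
eef_pos: [0.5097, -0.0333, 0.2067]
ee_rot: [0.825, 1.568, -0.813]
force: [-0.5, -11.2, 6.4]
width: 0.0218
```

Call:
play_rows --steps '[{"gripper":0.15,"tx":0,"ty":0,"tz":-0.03,"ax":0,"ay":0,"az":0}]'

```text
t: 24.7
eef_pos: [0.5098, -0.0325, 0.2067]
ee_rot: [0.836, 1.568, -0.802]
force: [-0.5, -10.5, 6.6]
width: 0.0218
```

Call:
play_rows --steps '[{"gripper":0.15,"tx":0,"ty":0,"tz":-0.03,"ax":0,"ay":0,"az":0},{"gripper":0.15,"tx":0,"ty":0,"tz":-0.03,"ax":0,"ay":0,"az":0}]'

```text
t: 24.87
eef_pos: [0.5099, -0.0311, 0.2067]
ee_rot: [0.82, 1.568, -0.817]
force: [0.0, -10.6, 6.7]
width: 0.0218
```

Call:
play_rows --steps '[{"gripper":0.15,"tx":0,"ty":0,"tz":-0.03,"ax":0,"ay":0,"az":0}]'

```text
t: 24.95
eef_pos: [0.5099, -0.0303, 0.2067]
ee_rot: [0.834, 1.568, -0.803]
force: [-0.5, -11.3, 6.3]
width: 0.0217
```

Call:
play_rows --steps '[{"gripper":0.15,"tx":0,"ty":0,"tz":-0.03,"ax":0,"ay":0,"az":0}]'

```text
t: 25.03
eef_pos: [0.5099, -0.0296, 0.2067]
ee_rot: [0.78, 1.568, -0.858]
force: [-0.4, -10.8, 6.9]
width: 0.0218
```

Call:
play_rows --steps '[{"gripper":0.15,"tx":0,"ty":0,"tz":-0.03,"ax":0,"ay":0,"az":0},{"gripper":0.15,"tx":0,"ty":0,"tz":-0.03,"ax":0,"ay":0,"az":0}]'

```text
t: 25.2
eef_pos: [0.51, -0.0289, 0.2067]
ee_rot: [0.416, 1.567, -1.221]
force: [2.8, -24.8, 3.8]
width: 0.0216
```

Call:
play_rows --steps '[{"gripper":0.15,"tx":0,"ty":0,"tz":-0.03,"ax":0,"ay":0,"az":0}]'

```text
t: 25.28
eef_pos: [0.51, -0.0287, 0.2067]
ee_rot: [0.259, 1.567, -1.378]
force: [3.7, -28.9, 3.3]
width: 0.022
```

Call:
play_rows --steps '[{"gripper":0.15,"tx":0,"ty":0,"tz":-0.03,"ax":0,"ay":0,"az":0}]'

```text
t: 25.37
eef_pos: [0.5101, -0.0285, 0.2067]
ee_rot: [0.177, 1.566, -1.46]
force: [5.7, -34.7, 2.8]
width: 0.0218
```

Call:
play_rows --steps '[{"gripper":0.15,"tx":0,"ty":0,"tz":0.05,"ax":0,"ay":0,"az":0},{"gripper":0.15,"tx":0,"ty":0,"tz":0.03,"ax":0,"ay":0,"az":0},{"gripper":0.15,"tx":0,"ty":0,"tz":0,"ax":0,"ay":0,"az":0}]'

```text
t: 25.62
eef_pos: [0.51, -0.0291, 0.2067]
ee_rot: [0.652, 1.568, -0.986]
force: [0.2, -14.1, 4.9]
width: 0.0219
```

```bash
python3 -c "
from h import *
to(.508,-.0289,.2067,1.504)
r=[0.52821373,0.29208746,1.50394259]
for c,bx in(('side',(190,130,440,345)),('top',(150,110,400,290))):
    im=optics.grab_frame(c)
    crop(c,im,bx,3.1,racklines(r,.085)[5:7],f'pics/{c}12.png')
"
```

```text
t 25.62 pos [ 0.51   -0.0291  0.2067] units t [-0.001 -0.08  -0.003] F [  0.23 -14.09   4.93] w 0.0219
units a [-0.001  0.021 -0.016]
```

View pics/side12.png

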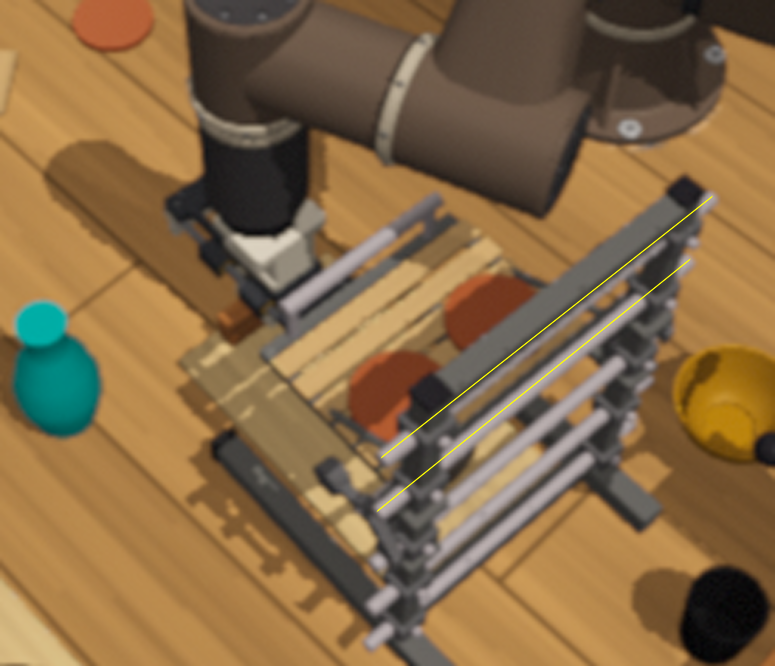

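View pics/top12.png

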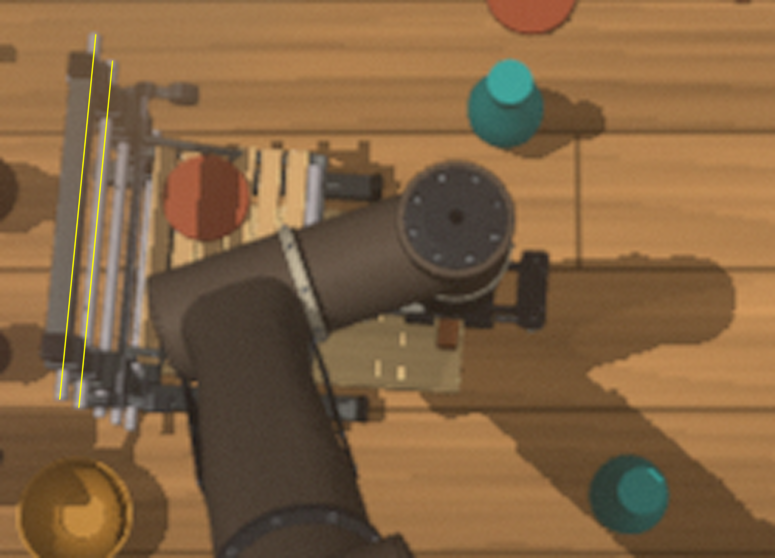

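Call:
play_rows --steps '[{"gripper":0.15,"tx":0,"ty":0,"tz":0.03,"ax":0,"ay":0,"az":0},{"gripper":0.3,"tx":0,"ty":0,"tz":0,"ax":0,"ay":0,"az":0},{"gripper":0.45,"tx":0,"ty":0,"tz":0,"ax":0,"ay":0,"az":0},{"gripper":0.6,"tx":0,"ty":0,"tz":0,"ax":0,"ay":0,"az":0},{"gripper":0.6,"tx":0,"ty":0,"tz":0,"ax":0,"ay":0,"az":0},{"gripper":0.6,"tx":0,"ty":0,"tz":0,"ax":0,"ay":0,"az":0},{"gripper":0.6,"tx":0,"ty":0,"tz":0,"ax":0,"ay":0,"az":0}]'

```text
t: 26.3
eef_pos: [0.5108, -0.0279, 0.2066]
ee_rot: [1.608, 1.567, -0.029]
force: [0.2, 0.8, 1.2]
width: 0.0509
```

Call:
play_rows --steps '[{"gripper":0.6,"tx":-0.1,"ty":0,"tz":0,"ax":0,"ay":0,"az":0},{"gripper":0.6,"tx":-0.3,"ty":0,"tz":0,"ax":0,"ay":0,"az":0},{"gripper":0.6,"tx":-0.6,"ty":0,"tz":0,"ax":0,"ay":0,"az":0},{"gripper":0.6,"tx":-0.8,"ty":0,"tz":0.1,"ax":0,"ay":0,"az":0},{"gripper":0.6,"tx":-0.8,"ty":0,"tz":0.4,"ax":0,"ay":0,"az":0},{"gripper":0.6,"tx":-0.8,"ty":0,"tz":0.6,"ax":0,"ay":0,"az":0},{"gripper":0.6,"tx":-0.8,"ty":0,"tz":0.8,"ax":0,"ay":0,"az":0},{"gripper":0.6,"tx":-0.8,"ty":0,"tz":0.8,"ax":0,"ay":0,"az":0},{"gripper":0.6,"tx":-0.8,"ty":0,"tz":0.8,"ax":0,"ay":0,"az":0},{"gripper":0.6,"tx":-0.8,"ty":0,"tz":0.8,"ax":0,"ay":0,"az":0},{"gripper":0.6,"tx":-0.8,"ty":0,"tz":0.8,"ax":0,"ay":0,"az":0},{"gripper":0.6,"tx":-0.8,"ty":0,"tz":0.8,"ax":0,"ay":0,"az":0},{"gripper":0.6,"tx":-0.8,"ty":0,"tz":0.8,"ax":0,"ay":0,"az":0},{"gripper":0.6,"tx":0,"ty":0,"tz":0.8,"ax":0,"ay":0,"az":0},{"gripper":0.6,"tx":0,"ty":0,"tz":0.8,"ax":0,"ay":0,"az":0},{"gripper":0.6,"tx":0,"ty":0,"tz":0.8,"ax":0,"ay":0,"az":0},{"gripper":0.6,"tx":0,"ty":0,"tz":0,"ax":0,"ay":0,"az":0}]'

```text
t: 27.72
eef_pos: [0.4942, -0.2574, 0.4323]
ee_rot: [1.496, 1.566, -0.143]
force: [0.3, 0.2, 0.5]
width: 0.0529
```

```bash
python3 -c "
from h import *
to(.508,-.0289,.2067,1.504)
r=[0.52821373,0.29208746,1.50394259]
b=tf(r,[-.18,0,0])[0]; b=[b[0],b[1],r[2]]
for c,bx in(('side',(190,130,440,345)),('top',(150,110,400,290))):
    im=optics.grab_frame(c); cv2.imwrite(f'pics/{c}13f.png',im[:,:,::-1])
    crop(c,im,bx,3.1,boardlines(b),f'pics/{c}13.png')
"
```

```text
t 27.72 pos [ 0.4942 -0.2574  0.4323] units t [ 9.021 -0.111 -9.158] F [0.3  0.17 0.47] w 0.0529
units a [-0.014  0.003 -0.042]
```

View pics/side13.png

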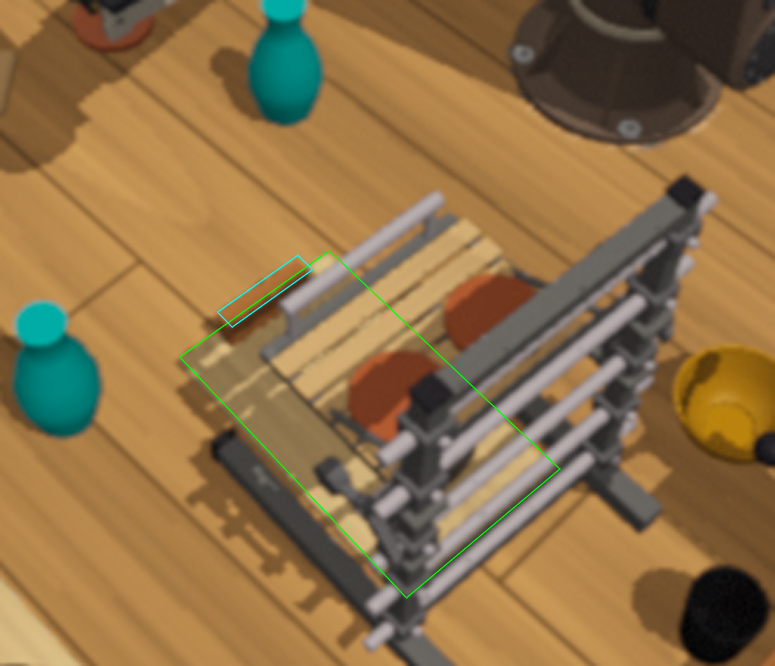

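View pics/top13.png

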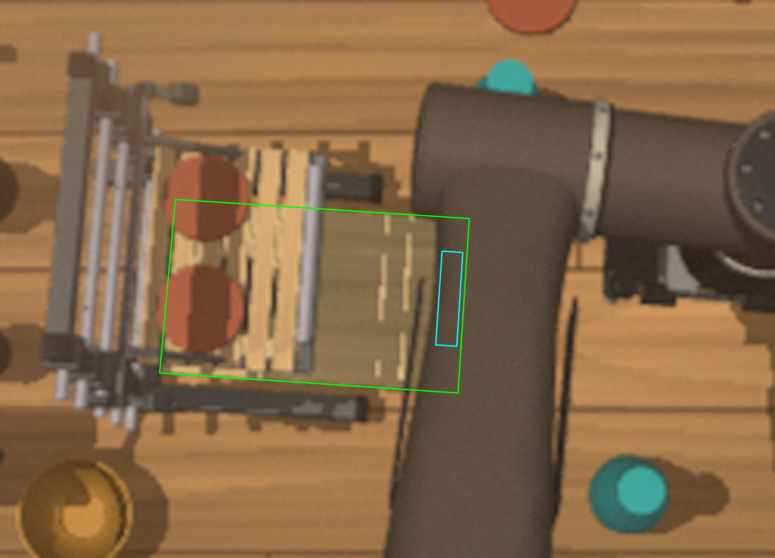

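```bash
python3 -c "
from h import *
im=cv2.imread('pics/side13f.png')[:,:,::-1]
r=[0.52821373,0.29208746,1.50394259]
t=np.linspace(0,6.3,30);c0=np.array([-.1,0])
ring=lambda rad,z:(tf(r,np.c_[c0[0]+rad*np.cos(t),rad*np.sin(t),np.full(30,z)]),(0,255,0))
crop('side',im,(290,220,410,340),6,[ring(.041,.072),ring(.018,.17),ring(.03,.013)],'pics/jar.png')
print([(d['extent'],d['confidence']) for d in finder.look_for('jar_mid','side')])
"
```

```text
[([269.1, 127.6, 295.1, 172.3], 0.85), ([195.5, 224.7, 223.0, 268.3], 0.73)]
```

View pics/jar.png

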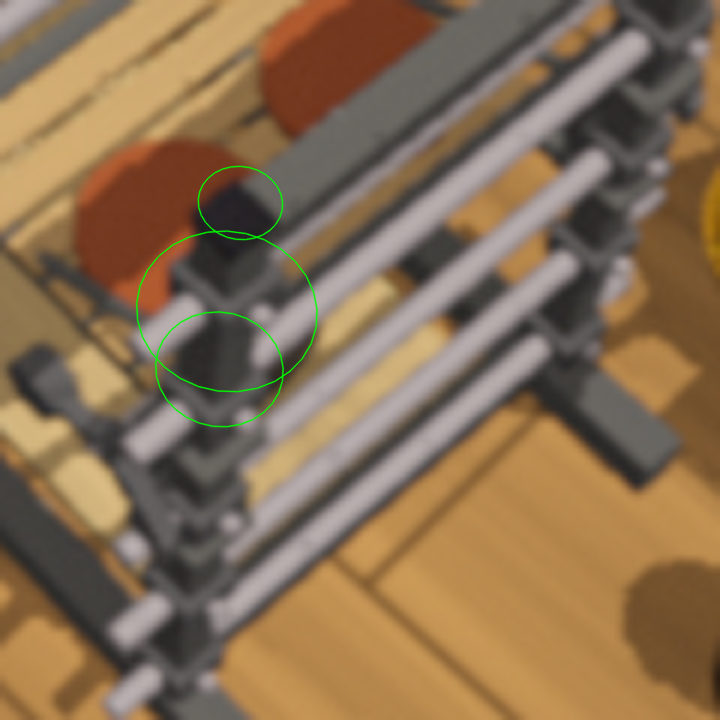

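```bash
python3 -c "
from station import job_done
print(job_done())"
```

```text
the job is handed in; nothing more can be done
None
```

The shelf is on the next rung and the ware board with the jar is home against the back bar. I handed the job in at about 28 s, with the arm clear of everything. The hand-in gives no verdict, so what follows is my own checks.

- **Shelf:** I lifted it by the bar to joint 0.117, then lowered it by feel. The hooks took the load at joint about 0.085. The wrist force fell from about 10 N to about 0 before I let go, and the shelf did not move on release.
- **Board:** I gripped the batten, straightened the board by about 4° and slid it in at about 10–13 N. It stopped at the back bar with 35 N peak at the wrist, which I estimate at about 25 N on the rack. I backed off and released.
- **Last pictures:** The board outline matches the predicted home position within about 2–3 mm. Both discs are on the shelf. I saw nothing in the views that had been knocked or moved.
- **Not confirmed:** The jar is hidden behind the shelf and a stile. The detector reported only the two turquoise look-alikes. A dark edge between the rungs, in the right place, and an otherwise clear board fit a standing jar, but I could not see it whole.
- **Disagreement between measurements:** With the board home, the batten reads about 2 mm further in than the given value, which is within calibration error.

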